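# Stock and lock the heel display case, and turn the sign to open

### The job

Get the shoe-repair counter ready for opening: turn the display case's latch a quarter turn to release the lid, swing the lid right back, and set every D-shaped wooden heel block that is on the counter flat and home in a pocket of its own in the case. Then shut the lid and turn the latch back home over it. Also, at any time, turn the counter sign half a turn so that its ring face stands square to the customers' side instead of its bar face, and leave the other things on the counter alone.

Things in the scene. Friction and masses are not known exactly. Their poses are not given: they have to be found in the camera images.
- case: Low wooden display case fixed to the counter, 160 mm deep (x) by 296 mm wide (y), walls 8 mm, rim 66 mm high. Origin: centre of its underside; x points away from the robot to the hinge side, y left, z up. In it a cork insert, top 32 mm above the counter, holds three D-shaped pockets 92 mm apart along y, with 40 mm of bare cork before and behind them for the fingers.
- pocket1 (a point): Centre of the floor (20 mm above the counter) of the pocket at the -y end; axes as the case; a seated block's centre is 20 mm above it. 12 mm deep, 84 mm along y, 64 mm along x: 2 mm clear of a block all round. Round end (made with 45 degree corners) to case +y, square end to -y: a block goes in only that way round.
- pocket2 (a point): Centre of the floor (20 mm above the counter) of the pocket in the middle; axes as the case; a seated block's centre is 20 mm above it. 12 mm deep, 84 mm along y, 64 mm along x: 2 mm clear of a block all round. Round end (made with 45 degree corners) to case +y, square end to -y: a block goes in only that way round.
- pocket3 (a point): Centre of the floor (20 mm above the counter) of the pocket at the +y end; axes as the case; a seated block's centre is 20 mm above it. 12 mm deep, 84 mm along y, 64 mm along x: 2 mm clear of a block all round. Round end (made with 45 degree corners) to case +y, square end to -y: a block goes in only that way round.
- lid (a joint): Angle of the clear, aluminium-framed lid: 0 shut; it opens upward about a hinge on the far (+x) rim to a stop at 1.85, leaning back past upright. The hinge is stiff: the lid stays where it is left; lifting it takes about 5 N at the bar. It is 6 mm thick, its underside 67 mm above the counter.
- lid_bar (a point): Middle of the lid's pull bar: round, steel, 12 mm thick, 90 mm long, parallel to the lid's front edge and 45 mm beyond it, free all round, 70 mm above the counter when shut, 205 mm from the hinge line. It can be pinched from above, fingers before and behind it, and turns between the pads as the lid swings. Its axes turn with the lid.
- lid_hinge (a point): Point of the hinge line of the lid straight behind the bar (same case y); 67 mm above the counter; axes as the case. With the lid at angle a the bar lies at x = -0.205 cos a + 0.003 sin a, z = 0.205 sin a + 0.003 cos a from here, in the case's axes
- latch (a joint): Angle of the quarter-turn cam latch: 0 latched (steel tongue under the black grip points to case +x, over the lid's front edge, so the lid cannot rise), 1.571 released (tongue to case +y; it clears the lid from about 1.2). Counter-clockwise from above releases. Stops at both ends; stays where left (about 0.1 N m).
- latch_grip (a point): On the latch's vertical axis, at gripping height 110 mm above the counter. The grip is a black bar 50 mm long, 14 mm wide, 89 to 118 mm above the counter, its length (this point's x) in line with the tongue: along case x when latched, case y when released. It stands on a wooden block at the case's front left.
- heel1: Wooden shoe-heel block with thin dark layers, D-shaped seen from above: 80 mm long, 60 mm wide, 40 mm high, one end square, the other a half circle of radius 30 mm; 90 to 180 g. Origin: its centre, 20 mm above what it lies on; x along its length to the round end, z up (either flat side may be up). Absent in some runs.
- heel2: Wooden shoe-heel block with thin dark layers, D-shaped seen from above: 80 mm long, 60 mm wide, 40 mm high, one end square, the other a half circle of radius 30 mm; 90 to 180 g. Origin: its centre, 20 mm above what it lies on; x along its length to the round end, z up (either flat side may be up). Absent in some runs.
- heel3: Wooden shoe-heel block with thin dark layers, D-shaped seen from above: 80 mm long, 60 mm wide, 40 mm high, one end square, the other a half circle of radius 30 mm; 90 to 180 g. Origin: its centre, 20 mm above what it lies on; x along its length to the round end, z up (either flat side may be up). Absent in some runs.
- sign (a joint): Angle of the sign board about its upright pivot: near 0 at the start (bar face to the customers), pi when exactly half a turn round (ring face to the customers, board square to its base). It grows counter-clockwise from above, the only way round to pi; stops at -0.4 and 3.55; stays where left (about 0.06 N m).
- sign_top (a point): Middle of the top edge of the sign board, on the pivot axis, 160 mm above the counter. White board 150 mm wide (along this point's y), 12 mm thick (along its x), 110 mm high; its +x face bears a raised dark horizontal bar, its -x face a raised dark ring. The axes turn with the board.
- sign_base: Fixed wooden base of the sign, 80 x 150 x 14 mm, origin at the centre of its underside; its x points to the customers' side (away from the robot), its long side lies along y
- tin: Round flat polish tin, 82 mm across, 29 mm high; stands on the counter, not part of the job. Origin: centre of its underside
- brush: Wooden shoe brush, 150 x 50 x 41 mm; stands on the counter, not part of the job. Origin: centre of its underside
- offcut: Plain rectangular wood offcut, 95 x 42 x 40 mm, square at both ends (not a heel block); stands on the counter, not part of the job. Origin: centre of its underside
- spray: White bottle, 56 mm across, 160 mm high; stands on the counter, not part of the job. Origin: centre of its underside
- pens: Dark metal pen cup, 72 mm across, 90 mm high, with pens up to 156 mm; stands on the counter, not part of the job. Origin: centre of its underside
- horn: Flat steel shoe horn, 170 x 38 x 8 mm; stands on the counter, not part of the job. Origin: centre of its underside
Mind the look-alikes: they are no part of the job. Leave any green look-alike of the heel3 alone. What is shaped like the heel2 but orange is not meant.

How it is judged:
By the outcome, as a careful person would: the job done as asked, in the order asked, and still so for the second after the job is handed in, with the robot touching nothing.
Of heel1, heel2, heel3 only 2 to 3 are there at a start; the rules pass over those that are not, and their reading is None.
At some moment in a run one of heel1, heel2, heel3 may be knocked a few centimetres aside while the robot is not near it.
Once in a run the grip may slacken for a moment while it holds something.
It also fails if it takes over 210 s, if anything falls off the work surface, if the arm or the gripper's body presses on something with over 40 N, if the wrist force passes 120 N, or if a joint passes its speed limit or range.

### The arm

A 7-joint arm with a two-finger parallel gripper is mounted at the origin on the work surface. World frame = base frame: x ahead of the robot, y to its left, z up, the work surface at z = 0. Lengths are in m, angles in degrees, forces in N, time in s.
With the tool pointing down it reaches from about 0.425 to 0.875 m from the base axis. Payload 4.7 kg.
Tool frame: the origin (TCP) lies at the very end of the fingers, on their centre line; the grasp point (between the pads) lies 19 mm behind it (env.grasp_offset is the distance from the TCP to the grasp point, in m); z points along the fingers, y is the line along which they close (so a half turn about z gives the same grasp; the last joint's range is limited). The gripper opens to 87 mm and grips with 3 to 60 N. Pads are 19 mm wide; open, the fingers measure 117 mm over their backs; the gripper's body (75 mm by 190 mm) begins 51 mm behind the grasp point.
Start: joints at [-65.942, 18.392, -4.016, 83.108, 1.295, 78.541, -3.26], TCP at [0.257, 0.597, 0.223] pointing down, gripper open.
Joint ranges: [-163.93, 163.93], [-17.29, 119.83], [-79.2, 71.16], [3.27, 140.29], [-89.18, 269.18], [5.43, 117.66], [-154.24, 154.24]. Speed limits (degrees/s): [147.25, 147.25, 180, 180, 180, 180, 180].

### API

Orientations are given as [roll, pitch, yaw] about the fixed x, y, z axes, in that order (R = Rz(yaw) Ry(pitch) Rx(roll)).
In Python, from cell import env gives the robot as it stands. The module is installed in compiled form; this text tells all that it offers.
- The arm moves only by the tool drive_tool, never from a script. Its argument "moves" is one flat list of numbers, 5 for each row, row after row: the shift along the tool's x, y, z in units of 40 mm (1.0 is 40 mm), then the turn about the tool's z in units of 10 degrees (1.0 is 10 degrees), then the finger opening in mm, from 0 to 87. A call has 1 to 5 rows; each row is the pose to reach, as a shift and turn from the pose commanded when the call began, along the tool's axes at that moment; what a row does not reach only later rows make up. A row lasts 1/8 s, in which the tool goes at most 62.5 mm and 10.7 degrees, less where a joint would pass 70% of its speed; a pose out of reach is approached as far as the arm can. A call with a gripper value outside its range is refused whole. The fingers move at their own pace and stop on an object; "squeeze" is the grip in N (left out, the last holds). Time passes only in rows, so rows that repeat a pose let the fingers close. It gives the time, the measured TCP pose, the force, the opening and the grip force at its end, in the units of the state.
- env.get_obs(): the state, without advancing time (a new reading comes with each control period).
- env.read_camera(name): name is "scene" or "side" or "wrist"; returns (picture, depth): 400x640x3 uint8, red, green, blue; 400x640 float32, m along the optical axis (not along the pixel's ray), 0 where there is no reading.
- env.camera_model(name): a dict with "K" (3x3 intrinsics, pixels), "rvec" (rotation vector, rad) and "tvec" (3), from world to camera coordinates, as OpenCV has them; the wrist camera has in their place "tool_from_camera" (4x4, takes a point from camera to tool coordinates, whose origin is the TCP and whose axes are the flange's). Camera axes: x right, y down, z forward; pixel columns grow to the right and rows downward; lengths in m; the calibration is good to about 2 mm. A picture is of the moment at which its call begins: read the wrist's pose just before it. camera_model takes no time and is no camera call.
- env.sign_off(): hands the job in; it is judged then, once.
The state is a dict: "time_s": time; "qpos": joint angles; "joint_velocities": joint speeds; "effort": joint torques, N m; "tool_pos": TCP position; "tool_rot": TCP orientation; "force": force on the tool from outside, world axes, zero at the start; "wrist_torque": the same for the moment, N m; "grip_width": finger opening in m; "grasp_force": force on a finger pad.
Only numpy, scipy, OpenCV 4.12 (cv2) and the standard library are available. Lean on these libraries where they do the work, as an engineer would, in place of code of your own. Each camera call takes 0.05 s, during which the arm holds its last target. There are 200 camera calls.

## Working session

There is one attempt and no reset: what is moved stays moved. The work goes in short steps, Python scripts to look and compute and a tool call to move; the robot and the scene stay as the last step left them, time stands still between calls to the robot, and variables do not carry over. Pictures are saved under pics/ and viewed, at most 14 in all, crops included, and the job is handed in when it is done.

Besides the shell and the picture viewer there is one more tool, called after "Request:" in YAML: its name, and indented under it one key for each argument. drive_tool: Moves the arm, as the interface text tells. Its arguments: {"type":"object","properties":{"moves":{"type":"array","items":{"type":"number"}},"squeeze":{"type":"number"}},"required":["moves"]}

```bash
mkdir -p pics
cat > h.py <<'E'
import numpy as np, cv2
from cell import env
from scipy.spatial.transform import Rotation as R
def cam(n):
    o=env.get_obs(); im,d=env.read_camera(n); m=env.camera_model(n); K=np.array(m["K"])
    if n=="wrist":
        T=np.eye(4); T[:3,:3]=R.from_euler('xyz',o["tool_rot"],degrees=True).as_matrix(); T[:3,3]=o["tool_pos"]
        C=T@np.array(m["tool_from_camera"])
    else:
        A=np.eye(4); A[:3,:3]=cv2.Rodrigues(np.array(m["rvec"],float))[0]; A[:3,3]=np.ravel(m["tvec"]); C=np.linalg.inv(A)
    return im,d,K,C
def ray(uv,z,K,C):
    uv=np.atleast_2d(uv).astype(float); r=np.c_[uv,np.ones(len(uv))]@np.linalg.inv(K).T@C[:3,:3].T
    return C[:3,3]+r*((z-C[2,3])/r[:,2])[:,None]
def cloud(d,K,C):
    v,u=np.indices(d.shape); p=np.stack([(u-K[0,2])/K[0,0]*d,(v-K[1,2])/K[1,1]*d,d],-1)
    return p@C[:3,:3].T+C[:3,3]
def save(n,im): cv2.imwrite(f"pics/{n}.png",im[...,::-1])
E
python3 - <<'E'
from h import *
print(env.get_obs())
for n in("scene","side"):
    im,d,K,C=cam(n); save(n,im); print(n,K,C.round(3)); np.savez(n,im=im,d=d,K=K,C=C)
E
```

```text
{'time_s': 0.0, 'qpos': array([-65.94487676,  18.43861819,  -4.01452381,  83.17549677,
         1.2956006 ,  78.5410241 ,  -3.25972051]), 'joint_velocities': array([-0.01114203, -0.01524502, -0.0438726 , -0.00883635,  0.05404239,
       -0.08207525, -0.05937825]), 'effort': array([-5.08877019e-04, -4.91285527e+01, -4.04332392e-01, -3.12533212e+01,
       -6.39488082e-02,  4.37767943e-02,  1.79904182e-04]), 'tool_pos': array([0.2563945 , 0.59668564, 0.22146118]), 'tool_rot': array([-1.79890135e+02,  6.71971654e-03,  1.56754089e+02]), 'force': array([-0.39305508,  0.04529867, -0.3086237 ]), 'wrist_torque': array([-0.00344591,  0.01880831, -0.02516417]), 'grasp_force': 0.0, 'grip_width': 0.0868239195353533}
scene [[386.65375826   0.         322.01947775]
 [  0.         386.65375826 200.72554317]
 [  0.           0.           1.        ]] [[ 0.864  0.262 -0.43   1.078]
 [ 0.503 -0.479  0.719 -0.877]
 [-0.017 -0.838 -0.546  0.82 ]
 [ 0.     0.     0.     1.   ]]
side [[429.00368257   0.         316.09019813]
 [  0.         429.00368257 193.82974108]
 [  0.           0.           1.        ]] [[ 0.953 -0.191  0.235  0.198]
 [-0.303 -0.602  0.739 -1.007]
 [ 0.    -0.775 -0.632  1.058]
 [ 0.     0.     0.     1.   ]]
```

View pics/scene.png

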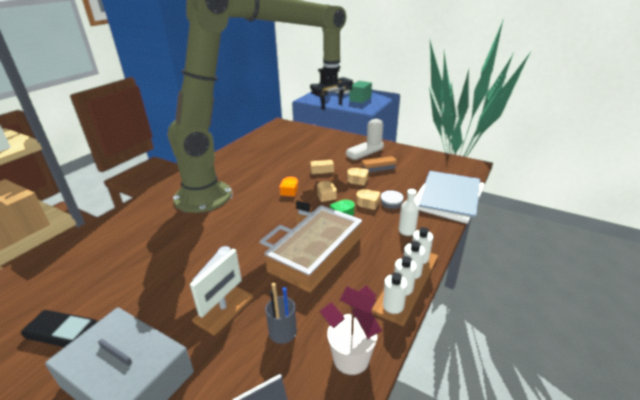

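View pics/side.png

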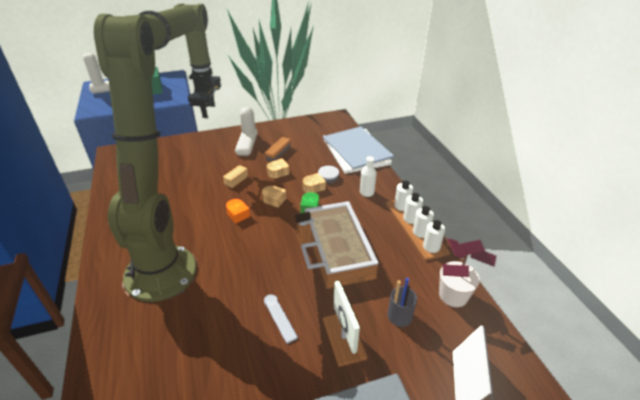

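The scene view shows the case at (313,243), the latch at (303,207), the sign at (218,283), and pale blocks at (321,167), (357,177), (368,200) and (327,191). It also shows an orange look-alike at (288,187), a green one at (343,207), the brush at (380,164) and the tin at (392,200). The side view shows the blocks at (235,177), (278,170), (314,183) and (274,197), with the sign's ring face towards the robot side. I'll crop in to tell the offcut from the heels.

Run:
```python
from h import *
a=np.load("scene.npz");b=np.load("side.npz")
c1=cv2.resize(a["im"][145:225,265:415],None,fx=5.3,fy=3.7*1,interpolation=cv2.INTER_CUBIC)
c2=cv2.resize(b["im"][150:230,215:365],None,fx=5.3,fy=3.7,interpolation=cv2.INTER_CUBIC)
save("crop1",np.vstack([c1,c2])[:600,:800])
for n,s,uv in(("scene",a,[(321,163),(357,173),(368,195),(327,186),(288,182),(343,204),(392,196),(303,203),(380,162),(275,236),(229,250)]),("side",b,[(235,173),(278,165),(314,180),(274,191),(238,207),(310,200),(328,172),(303,214),(278,147),(314,257),(345,288)])):
    p=cloud(s["d"],s["K"],s["C"])
    print(n)
    for u,v in uv: print((u,v),p[v,u].round(3))
```

```text
scene
(321, 163) [0.315 0.396 0.047]
(357, 173) [0.486 0.399 0.041]
(368, 195) [0.596 0.266 0.041]
(327, 186) [0.429 0.248 0.042]
(288, 182) [0.278 0.2   0.042]
(343, 204) [0.543 0.166 0.042]
(392, 196) [0.674 0.315 0.033]
(303, 203) [0.479 0.002 0.121]
(380, 162) [0.53  0.535 0.041]
(275, 236) [ 0.405 -0.068  0.003]
(229, 250) [ 0.325 -0.209  0.012]
side
(235, 173) [0.307 0.4   0.045]
(278, 165) [0.483 0.402 0.044]
(314, 180) [0.594 0.264 0.043]
(274, 191) [0.43  0.246 0.041]
(238, 207) [0.284 0.192 0.044]
(310, 200) [0.543 0.15  0.045]
(328, 172) [0.67  0.317 0.027]
(303, 214) [0.474 0.001 0.122]
(278, 147) [0.514 0.527 0.048]
(314, 257) [ 0.484 -0.086  0.003]
(345, 288) [ 0.537 -0.236  0.003]
```

View pics/crop1.png

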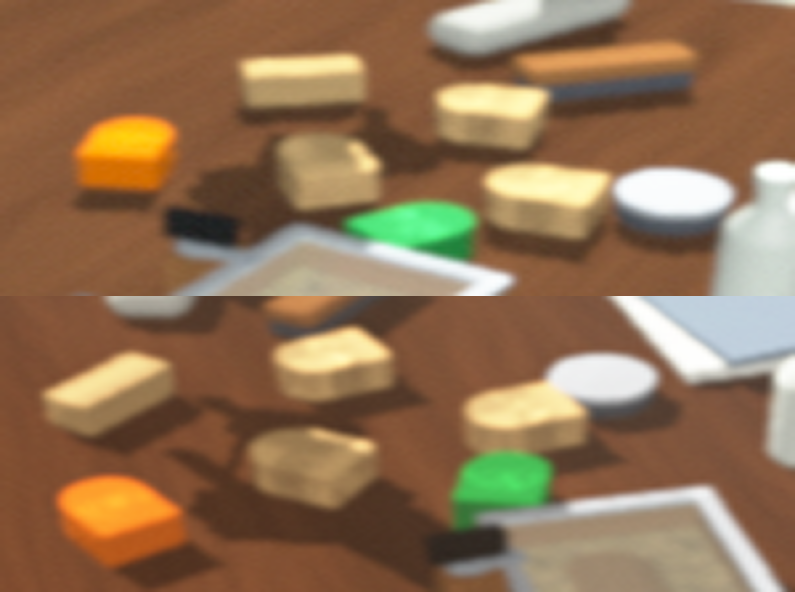

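Scene crop: the plain rectangle at (321,167) is the offcut, and the orange and green D blocks are decoys. The three wooden D's are at (357,177), (368,200) and (327,191), the last one in the arm's shadow. Next I'll measure the case, latch and sign from the depth clouds.

Run:
```python
from h import *
for n in("scene","side"):
    s=np.load(n+".npz"); p=cloud(s["d"],s["K"],s["C"]); ok=s["d"]>0
    x,y,z=p[...,0],p[...,1],p[...,2]
    def rect(t,m):
        q=p[m&ok][:,:2].astype(np.float32)
        if len(q)<5: print(n,t,len(q));return
        (cx,cy),(w,h),a=cv2.minAreaRect(q*1000); print(n,t,len(q),"c",round(cx),round(cy),"wh",round(w),round(h),"ang",round(a,1))
    g=s["im"].astype(int); grey=(g.max(-1)-g.min(-1)<40)&(g.min(-1)>110)
    rect("lid",(z>.06)&(z<.085)&(x>.4)&(x<.85)&(y>-.3)&(y<.12)&grey)
    rect("latch",(z>.085)&(z<.13)&(x>.4)&(x<.6)&(y>-.08)&(y<.1))
    rect("sign",(z>.07)&(z<.17)&(x>.3)&(x<.7)&(y>-.5)&(y<-.2))
    for x0,y0 in((.486,.4),(.596,.266),(.43,.247),(.315,.396),(.543,.16)):
        rect("blk",(z>.034)&(z<.05)&(np.hypot(x-x0,y-y0)<.06))
    rect("tall",(z>.085)&(z<.2)&(x>.6)&(x<1)&(y>-.3)&(y<.45))
```

```text
scene lid 2009 c 649 -80 wh 300 415 ang 86.2
scene latch 163 c 482 2 wh 62 23 ang 4.4
scene sign 2512 c 577 -337 wh 273 227 ang 90.0
scene blk 160 c 481 410 wh 81 65 ang 11.3
scene blk 211 c 602 270 wh 97 66 ang 12.4
scene blk 186 c 427 246 wh 61 89 ang 44.4
scene blk 132 c 312 410 wh 95 50 ang 36.9
scene blk 216 c 549 160 wh 82 66 ang 61.0
scene tall 1708 c 852 -47 wh 120 496 ang 8.5
side lid 1597 c 647 -79 wh 301 415 ang 87.2
side latch 164 c 481 1 wh 62 25 ang 5.6
side sign 1598 c 576 -336 wh 226 274 ang 0.6
side blk 187 c 480 407 wh 82 68 ang 10.8
side blk 222 c 600 269 wh 100 72 ang 17.1
side blk 230 c 423 245 wh 66 83 ang 47.1
side blk 180 c 310 410 wh 104 49 ang 37.7
side blk 234 c 546 162 wh 85 62 ang 69.7
side tall 1147 c 849 -48 wh 119 498 ang 8.4
```

```bash
cat >> h.py <<'E'
def plan(*wps,n=5,step=.058):
    """wps: (x,y,z,yaw). prints, for each call, the end row (units) and rows needed"""
    o=env.get_obs(); p=np.array(o["tool_pos"]); yaw=o["tool_rot"][2]
    print("t%.1f at"%o["time_s"],p.round(4),np.round(o["tool_rot"],1),"F",o["force"].round(1),"w",round(o["grip_width"]*1000,1),"g",round(o["grasp_force"],1),"q7",o["qpos"][6].round())
    for w in wps:
        dy=(w[3]-yaw+180)%360-180 if abs(w[3]-yaw)>200 else w[3]-yaw
        k=max(1,int(np.ceil(max(np.linalg.norm(np.array(w[:3])-p)/step,abs(dy)/10)/n)))
        for i in range(k):
            q=p+(np.array(w[:3])-p)/(k-i); d=dy/k
            M=R.from_euler('xyz',[180,0,yaw],degrees=True).as_matrix()
            rows=max(np.linalg.norm(q-p)/step,abs(d)/10)
            print("  ",*( (M.T@(q-p))/.04).round(3),round(-d/10,3),"rows %.1f"%rows,"->",q.round(3),round(yaw+d,1))
            p=q; yaw+=d
E
python3 -c "
from h import *
plan((.5,-.07,.36,0))"
```

```text
t0.1 at [0.2564 0.5967 0.2216] [-179.9    0.   156.8] F [-0.1  0.9  0.3] w 86.7 g 0.0 q7 -3.0
   -3.043 -3.228 -0.865 3.919 rows 3.9 -> [0.317 0.43  0.256] 117.6
   -4.399 -0.579 -0.865 3.919 rows 3.9 -> [0.378 0.263 0.291] 78.4
   -3.775 2.331 -0.865 3.919 rows 3.9 -> [0.439 0.097 0.325] 39.2
   -1.453 4.192 -0.865 3.919 rows 3.9 -> [ 0.5  -0.07  0.36] 0.0
```

Request:
drive_tool:
  moves: [-3.04,-3.23,-0.87,3.92,87,-3.04,-3.23,-0.87,3.92,87,-3.04,-3.23,-0.87,3.92,87,-3.04,-3.23,-0.87,3.92,87]

```text
time_s: 0.6
tool_pos: [0.3208, 0.4263, 0.2587]
tool_rot: [179.9, 0.0, 116.8]
force: [0.8, 0.1, -0.3]
grip_width: 0.0867
grasp_force: 0.0
```

Request:
drive_tool:
  moves: [-4.4,-0.58,-0.87,3.92,87,-4.4,-0.58,-0.87,3.92,87,-4.4,-0.58,-0.87,3.92,87,-4.4,-0.58,-0.87,3.92,87]

```text
time_s: 1.1
tool_pos: [0.3806, 0.2592, 0.2933]
tool_rot: [179.9, -0.1, 77.6]
force: [-0.5, 1.2, -1.7]
grip_width: 0.0868
grasp_force: 0.0
```

Request:
drive_tool:
  moves: [-3.78,2.33,-0.87,3.92,87,-3.78,2.33,-0.87,3.92,87,-3.78,2.33,-0.87,3.92,87,-3.78,2.33,-0.87,3.92,87]

```text
time_s: 1.6
tool_pos: [0.4405, 0.0917, 0.328]
tool_rot: [179.9, -0.1, 38.4]
force: [-0.5, 1.0, -0.7]
grip_width: 0.0869
grasp_force: 0.0
```

Request:
drive_tool:
  moves: [-1.45,4.2,-0.87,3.92,87,-1.45,4.2,-0.87,3.92,87,-1.45,4.2,-0.87,3.92,87,-1.45,4.2,-0.87,3.92,87,-1.45,4.2,-0.87,3.92,87]

```text
time_s: 2.22
tool_pos: [0.4999, -0.0704, 0.3614]
tool_rot: [-180.0, 0.0, -0.0]
force: [-0.1, 0.8, -0.1]
grip_width: 0.0871
grasp_force: 0.0
```

```bash
python3 -c "
from h import *
plan()
im,d,K,C=cam('wrist'); save('w1',im); np.savez('w1',im=im,d=d,K=K,C=C); print(C.round(3),K.round(1))
im,d,K,C=cam('scene'); np.savez('scene2',im=im,d=d,K=K,C=C)"
```

```text
t2.2 at [ 0.4999 -0.0704  0.3614] [-180.    0.   -0.] F [-0.1  0.8 -0.1] w 87.1 g 0.0 q7 -86.0
[[-0.    -0.967 -0.253  0.57 ]
 [-1.     0.001 -0.001 -0.071]
 [ 0.001  0.253 -0.967  0.523]
 [ 0.     0.     0.     1.   ]] [[302.7   0.  316.6]
 [  0.  302.7 201.1]
 [  0.    0.    1. ]]
```

View pics/w1.png

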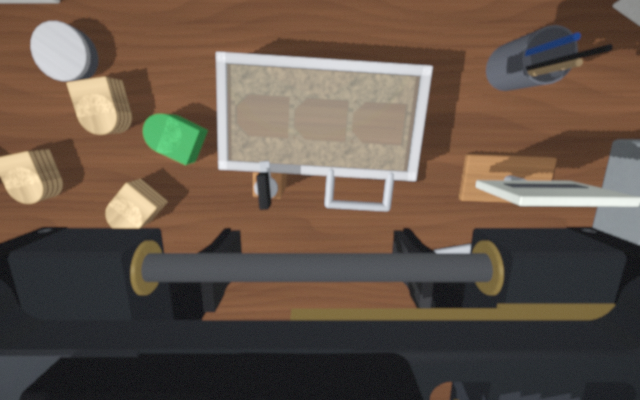

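Wrist view: the lid frame corners are at about (218,54), (432,67), (415,180) and (219,170). The latch grip is at (264,190), the lid bar at (360,208) and the sign's top edge at about (555,190). The heels are at (100,103), (28,177) and (137,205), and the green decoy is at (175,138). I'll fit these.

```bash
cat > m.py <<'E'
from h import *
def blocks(im,K,C,z=.04,area=(2400,7000)):
    """top faces of pale wooden D blocks: returns centre, yaw(to round end)"""
    pass
s=np.load("w1.npz"); im,K,C,d=s["im"],s["K"],s["C"],s["d"]
hsv=cv2.cvtColor(im,cv2.COLOR_RGB2HSV); p=cloud(d,K,C)
g=((hsv[...,1]<45)&(hsv[...,2]>120)).astype(np.uint8); g[228:]=0; g[:,:200]=0; g[:,450:]=0
cs,_=cv2.findContours(g,cv2.RETR_EXTERNAL,cv2.CHAIN_APPROX_NONE); c=max(cs,key=cv2.contourArea)[:,0]
w=ray(c,.073,K,C)[:,:2]
print("bbox",c.min(0),c.max(0))
def fit(m,name):
    vx,vy,x0,y0=cv2.fitLine(w[m].astype(np.float32),cv2.DIST_HUBER,0,.001,.001).ravel()
    print(name,m.sum(),"dir",np.degrees(np.arctan2(vy,vx)).round(2),"pt",x0.round(4),y0.round(4)); return np.array([x0,y0]),np.array([vx,vy])
u,v=c.T
L=[fit((v<85)&(u>225)&(u<425)&(v<70),"far"),fit((u<225)&(v>65)&(v<160),"left"),fit((u>400)&(v>80)&(v<170),"right"),fit((v>160)&(v<185)&(((u>280)&(u<322))|((u>225)&(u<252))),"front")]
def X(a,b): t=np.linalg.solve(np.c_[a[1],-b[1]],b[0]-a[0]); return a[0]+t[0]*a[1]
k=[X(L[0],L[1]),X(L[0],L[2]),X(L[3],L[1]),X(L[3],L[2])]; k=np.array(k); print(k.round(4),"mean",k.mean(0).round(4), "lens",np.linalg.norm(k[0]-k[1]).round(4),np.linalg.norm(k[0]-k[2]).round(4))
# bar: lowest band
bm=(v>203)&(v<214)&(u>330)&(u<390); print("bar near edge",ray(c[bm],.070,K,C)[:,:2].mean(0).round(4))
# latch
b=((hsv[...,2]<50)).astype(np.uint8); b[:165]=0;b[215:]=0;b[:,:250]=0;b[:,280:]=0
cc=max(cv2.findContours(b,0,1)[0],key=cv2.contourArea)[:,0]; q=ray(cc,.118,K,C)[:,:2].astype(np.float32)
print("latch",cv2.minAreaRect(q*1000), cc.min(0),cc.max(0))
# sign top
for (a,b_) in(((478,186),(640,200)),): print("signpx",ray([a,b_],.16,K,C).round(3))
m=(p[...,2]>.145)&(p[...,2]<.17)&(p[...,1]<-.2)&(d>0); m[228:]=0
q=p[m][:,:2].astype(np.float32); print("sign cloud",m.sum(),cv2.minAreaRect(q*1000))
E
python3 m.py
```

```text
bbox [215  51] [432 211]
far 199 dir 86.59 pt 0.6539 -0.0835
left 94 dir -3.87 pt 0.5981 0.0699
right 89 dir -3.5 pt 0.5643 -0.2264
front 67 dir 86.51 pt 0.4967 -0.0023
[[ 0.6627  0.0655]
 [ 0.645  -0.2314]
 [ 0.5015  0.0764]
 [ 0.4834 -0.2215]] mean [ 0.5732 -0.0777] lens 0.2974 0.1616
bar near edge [ 0.4373 -0.1401]
latch ((478.3716125488281, -0.6989984512329102), (46.710323333740234, 10.937318801879883), 3.6705079078674316) [259 174] [270 207]
signpx [[ 0.494 -0.269  0.16 ]
 [ 0.476 -0.472  0.16 ]]
sign cloud 1664 ((566.181396484375, -400.51226806640625), (150.7877655029297, 197.93702697753906), 88.86055755615234)
```

```bash
python3 -c "
from h import *
plan((.4785,-.0007,.17,0),(.4785,-.0007,.093,0))"
```

```text
t2.3 at [ 0.4998 -0.0692  0.3613] [-180.     0.     0.2] F [-0.6 -0.3  0.2] w 87.4 g 0.0 q7 -86.0
   -0.527 -1.714 4.783 0.016 rows 3.5 -> [ 0.478 -0.001  0.17 ] 0.0
   0.0 -0.0 1.925 -0.0 rows 1.3 -> [ 0.478 -0.001  0.093] 0.0
```

Request:
drive_tool:
  moves: [-0.53,-1.74,4.78,0,45,-0.53,-1.74,4.78,0,45,-0.53,-1.74,4.78,0,45,-0.53,-1.74,4.78,0,45,-0.53,-1.74,4.78,0,45]

```text
time_s: 2.95
tool_pos: [0.479, -0.0002, 0.171]
tool_rot: [180.0, 0.0, 0.1]
force: [0.2, 0.4, 0.9]
grip_width: 0.0481
grasp_force: 0.0
```

Request:
drive_tool:
  moves: [0,0,0.6,0,45,0,0,1.2,0,45,0,0,1.7,0,45,0,0,1.92,0,45,0,0,1.92,0,45]

```text
time_s: 3.58
tool_pos: [0.4801, -0.0008, 0.095]
tool_rot: [-180.0, -0.1, -0.1]
force: [0.6, -1.0, 0.5]
grip_width: 0.0448
grasp_force: 0.0
```

Request:
drive_tool:
  moves: [0,0,0,0,5,0,0,0,0,5,0,0,0,0,5,0,0,0,0,5]
  squeeze: 25

```text
time_s: 4.08
tool_pos: [0.4796, 0.0045, 0.0943]
tool_rot: [-179.6, -0.1, 0.1]
force: [1.4, 6.0, 0.4]
grip_width: 0.0139
grasp_force: 25.0
```

Request:
drive_tool:
  moves: [0,-0.13,0,-1,5,0,-0.13,0,-2,5,0,-0.13,0,-3,5,0,-0.13,0,-4,5,0,-0.13,0,-4.5,5]

```text
time_s: 4.7
tool_pos: [0.4784, 0.0077, 0.0943]
tool_rot: [-179.8, -0.1, 45.2]
force: [-2.7, 6.7, 5.5]
grip_width: 0.0138
grasp_force: 25.0
```

Request:
drive_tool:
  moves: [0,0,0,-1,5,0,0,0,-2,5,0,0,0,-3,5,0,0,0,-4,5,0,0,0,-4.4,5]

```text
time_s: 5.32
tool_pos: [0.4766, 0.0069, 0.0933]
tool_rot: [-179.7, -0.1, 89.2]
force: [-5.6, 4.3, 2.4]
grip_width: 0.0183
grasp_force: 2.8
```

Request:
drive_tool:
  moves: [0,0,0,0,5,0,0,0,0,5,0,0,0,0,5]

```text
time_s: 5.7
tool_pos: [0.4754, 0.0063, 0.0932]
tool_rot: [-179.6, -0.1, 89.0]
force: [-7.7, 3.5, 6.0]
grip_width: 0.0141
grasp_force: 24.6
```

Request:
drive_tool:
  moves: [0,0,0,0,40,0,0,0,0,40,0,0,-1,0,40,0,0,-2,0,40,0,0,-2,0,40]

```text
time_s: 6.32
tool_pos: [0.4818, 0.0046, 0.1773]
tool_rot: [179.6, -0.1, 88.9]
force: [1.1, -1.0, 0.3]
grip_width: 0.0397
grasp_force: 0.0
```

```bash
python3 -c "
from h import *
im,d,K,C=cam('wrist'); save('w2',im)
import math
th=math.radians(-3.5);c=np.array([.573,-.078]);Rm=np.array([[math.cos(th),-math.sin(th)],[math.sin(th),math.cos(th)]])
b=c+Rm@[-.125,-.068]; print('bar',b)
plan((b[0],b[1],.15,86.5),(b[0],b[1],.055,86.5))"
```

```text
bar [ 0.44408185 -0.1382421 ]
t6.4 at [0.4804 0.0046 0.1753] [179.8  -0.   88.9] F [-0.4 -0.4 -0.9] w 39.7 g 0.0 q7 -5.0
   -3.587 -0.841 0.634 0.244 rows 2.6 -> [ 0.444 -0.138  0.15 ] 86.5
   0.0 -0.0 2.375 -0.0 rows 1.6 -> [ 0.444 -0.138  0.055] 86.5
```

View pics/w2.png

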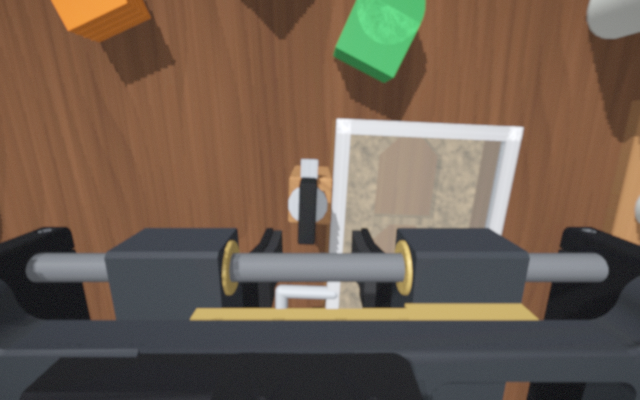

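The wrist view confirms the latch is released: tongue at (310,167), grip along world y at (308,210), clear of the lid frame whose edge is at u=335. Next, the lid bar.

Request:
drive_tool:
  moves: [-3.59,-0.84,0.63,0.24,30,-3.59,-0.84,0.63,0.24,30,-3.59,-0.84,0.63,0.24,30,-3.59,-0.84,0.63,0.24,30,-3.59,-0.84,0.63,0.24,30]

```text
time_s: 7.0
tool_pos: [0.4428, -0.137, 0.148]
tool_rot: [-180.0, -0.0, 86.6]
force: [-0.2, 0.6, -0.6]
grip_width: 0.0302
grasp_force: 0.0
```

```bash
python3 -c "
from h import *
plan((.444,-.138,.105,86.5),(.444,-.138,.053,86.5))
im,d,K,C=cam('wrist'); save('w3',im[200:,150:500])
for i in range(1,20):
  a=min(.1*i,1.85); print(round(a,2),round((.205*(1-np.cos(a))+.003*np.sin(a))/.04,2),round(-(.205*np.sin(a)+.003*(np.cos(a)-1))/.04,2),end=' | ')"
```

```text
t7.0 at [ 0.4428 -0.137   0.148 ] [-180.    -0.    86.6] F [-0.2  0.6 -0.6] w 30.2 g 0.0 q7 9.0
   -0.023 0.032 1.076 0.012 rows 0.7 -> [ 0.444 -0.138  0.105] 86.5
   0.0 -0.0 1.3 -0.0 rows 0.9 -> [ 0.444 -0.138  0.053] 86.5
0.1 0.03 -0.51 | 0.2 0.12 -1.02 | 0.3 0.25 -1.51 | 0.4 0.43 -1.99 | 0.5 0.66 -2.45 | 0.6 0.94 -2.88 | 0.7 1.25 -3.28 | 0.8 1.61 -3.65 | 0.9 2.0 -3.99 | 1.0 2.42 -4.28 | 1.1 2.87 -4.53 | 1.2 3.34 -4.73 | 1.3 3.83 -4.88 | 1.4 4.33 -4.99 | 1.5 4.84 -5.04 | 1.6 5.35 -5.05 | 1.7 5.86 -5.0 | 1.8 6.36 -4.9 | 1.85 6.61 -4.83 |
```

View pics/w3.png

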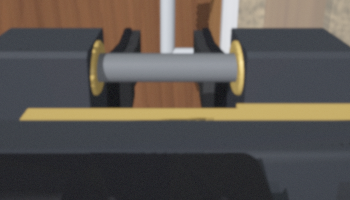

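The close-up shows the bar at crop column 167, midway between the fingers at 130 and 205. Down and pinch.

Request:
drive_tool:
  moves: [0,0.02,0.8,0,30,0,0.02,1.6,0,30,0,0.02,2.2,0,30,0,0.02,2.38,0,30,0,0.02,2.38,0,30]

```text
time_s: 7.68
tool_pos: [0.4438, -0.1376, 0.0534]
tool_rot: [-180.0, 0.0, 86.6]
force: [0.2, -0.1, 0.1]
grip_width: 0.0297
grasp_force: 0.0
```

Request:
drive_tool:
  moves: [0,0,0,0,5,0,0,0,0,5,0,0,0,0,5,0,0,0,0,5]
  squeeze: 20

```text
time_s: 8.18
tool_pos: [0.4433, -0.1382, 0.0539]
tool_rot: [-180.0, -0.0, 86.5]
force: [-3.4, 1.2, 6.4]
grip_width: 0.0113
grasp_force: 20.0
```

Request:
drive_tool:
  moves: [0,0.03,-0.51,0,5,0,0.12,-1.02,0,5,0,0.25,-1.51,0,5,0,0.43,-1.99,0,5,0,0.66,-2.45,0,5]

```text
time_s: 8.8
tool_pos: [0.4674, -0.1397, 0.1505]
tool_rot: [-179.7, -0.0, 86.5]
force: [-2.7, 0.1, -3.9]
grip_width: 0.0114
grasp_force: 20.0
```

Request:
drive_tool:
  moves: [0,0.28,-0.43,0,5,0,0.59,-0.83,0,5,0,0.95,-1.2,0,5,0,1.34,-1.54,0,5,0,1.76,-1.83,0,5]

```text
time_s: 9.43
tool_pos: [0.5352, -0.1441, 0.226]
tool_rot: [-179.4, -0.1, 86.5]
force: [-13.8, 1.8, 15.4]
grip_width: 0.0114
grasp_force: 20.0
```

Request:
drive_tool:
  moves: [0,0.45,-0.25,0,5,0,0.92,-0.45,0,5,0,1.41,-0.6,0,5,0,1.91,-0.71,0,5,0,2.42,-0.76,0,5]

```text
time_s: 10.05
tool_pos: [0.6368, -0.1504, 0.2566]
tool_rot: [180.0, -0.0, 86.5]
force: [-3.2, 0.7, 4.8]
grip_width: 0.011
grasp_force: 20.0
```

Request:
drive_tool:
  moves: [0,0.51,-0.01,0,5,0,1.02,0.04,0,5,0,1.52,0.14,0,5,0,1.77,0.21,0,5,0,1.77,0.21,0,5]

```text
time_s: 10.68
tool_pos: [0.7071, -0.1548, 0.2463]
tool_rot: [-179.9, 0.0, 86.5]
force: [-2.3, -1.3, 1.6]
grip_width: 0.0112
grasp_force: 20.0
```

Request:
drive_tool:
  moves: [0,0,0,0,35,0,0,0,0,35,0,0,-0.8,0,35,0,0,-1.6,0,35,0,0,-2.1,0,35]

```text
time_s: 11.3
tool_pos: [0.7079, -0.1539, 0.3327]
tool_rot: [179.8, -0.0, 86.6]
force: [0.1, -1.0, 0.2]
grip_width: 0.0348
grasp_force: 0.0
```

```bash
python3 -c "
from h import *
plan((.5,.22,.33,90))"
```

```text
t11.3 at [ 0.7079 -0.1539  0.3327] [179.8  -0.   86.6] F [ 0.1 -1.   0.2] w 34.8 g 0.0 q7 16.0
   4.51 -2.872 0.033 -0.171 rows 3.7 -> [0.604 0.033 0.331] 88.3
   4.594 -2.737 0.033 -0.171 rows 3.7 -> [0.5  0.22 0.33] 90.0
```

Request:
drive_tool:
  moves: [4.51,-2.87,0,0,87,4.51,-2.87,0,0,87,4.51,-2.87,0,0,87,4.51,-2.87,0,0,87]

```text
time_s: 11.8
tool_pos: [0.6022, 0.0381, 0.3309]
tool_rot: [180.0, -0.2, 86.9]
force: [1.0, 0.5, 0.3]
grip_width: 0.0671
grasp_force: 0.0
```

Request:
drive_tool:
  moves: [4.6,-2.84,0,-0.34,87,4.6,-2.84,0,-0.34,87,4.6,-2.84,0,-0.34,87,4.6,-2.84,0,-0.34,87,4.6,-2.84,0,-0.34,87]

```text
time_s: 12.42
tool_pos: [0.4996, 0.2266, 0.3306]
tool_rot: [180.0, -0.1, 90.3]
force: [0.2, -1.0, -0.1]
grip_width: 0.0868
grasp_force: 0.0
```

```bash
cat > b.py <<'E'
from h import *
def blocks(tag,zt=.04,view=None):
    im,d,K,C=cam("wrist"); np.savez(tag,im=im,d=d,K=K,C=C)
    if view: save(tag,im)
    p=cloud(d,K,C); hsv=cv2.cvtColor(im,cv2.COLOR_RGB2HSV); z=p[...,2]
    m=(np.abs(z-zt)<.007)&(d>0)&(hsv[...,2]>70); m[228:]=0
    m=cv2.morphologyEx(m.astype(np.uint8),cv2.MORPH_OPEN,np.ones((3,3)))
    n,lab,st,_=cv2.connectedComponentsWithStats(m)
    out=[]
    for i in range(1,n):
        if st[i,4]<300: continue
        cs=max(cv2.findContours((lab==i).astype(np.uint8),0,1)[0],key=cv2.contourArea)[:,0]
        w=(ray(cs,zt,K,C)[:,:2]*1000).astype(np.float32); (cx,cy),(a,b),ang=cv2.minAreaRect(w)
        if b>a: a,b,ang=b,a,ang+90
        A=cv2.contourArea(w); mo=cv2.moments(w); c=np.array([mo["m10"],mo["m01"]])/mo["m00"]
        e=np.array([np.cos(np.radians(ang)),np.sin(np.radians(ang))]); off=(c-[cx,cy])@e
        if off>0: ang+=180
        ang=(ang+180)%360-180
        px=lab==i; print(tag,"px",st[i,:4],"c",round(cx,1),round(cy,1),"LxW",round(a,1),round(b,1),"area",round(A),"fill",round(A/a/b,2),"off",round(off,1),"yaw",round(ang,1),"hsv",np.median(hsv[px],0),"z",np.median(z[px]).round(4))
E
python3 -c "
from b import *
plan(); blocks('b1',view=1)"
```

```text
t12.4 at [0.4996 0.2266 0.3306] [ 1.80e+02 -1.00e-01  9.03e+01] F [ 0.2 -1.  -0.1] w 86.8 g 0.0 q7 -25.0
b1 px [143   0  71  71] c 312.3 406.4 LxW 94.7 43.9 area 3949 fill 0.95 off -0.1 yaw 37.6 hsv [ 19.  76. 221.] z 0.0393
b1 px [273   6  62  56] c 480.4 406.5 LxW 79.3 61.1 area 4298 fill 0.89 off 2.7 yaw -168.5 hsv [ 19.  72. 237.] z 0.0394
b1 px [352 118  55  45] c 591.7 267.5 LxW 79.9 60.1 area 4247 fill 0.89 off 2.6 yaw -172.5 hsv [ 19.  72. 237.] z 0.0396
b1 px [241 132  58  57] c 425.2 244.1 LxW 79.2 60.8 area 4271 fill 0.89 off -2.7 yaw 136.2 hsv [ 19.  71. 240.] z 0.0395
b1 px [149 158  53  56] c 281.6 202.8 LxW 79.5 62.9 area 4416 fill 0.88 off -2.4 yaw 110.3 hsv [ 16. 182. 245.] z 0.0395
b1 px [319 187  51  41] c 547.7 160.8 LxW 80.1 61.1 area 3684 fill 0.75 off 1.8 yaw -116.5 hsv [ 68.  143.  185.5] z 0.0397
```

View pics/b1.png

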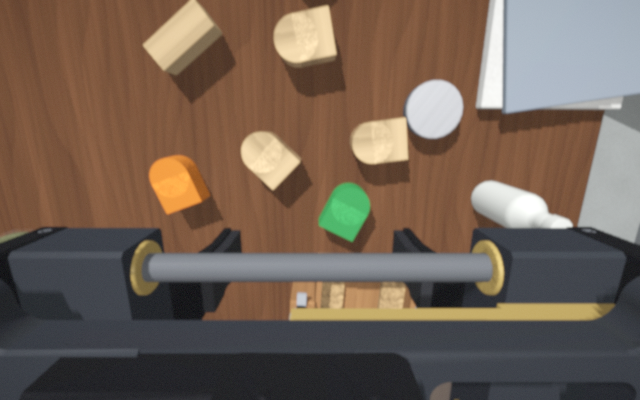

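Wrist view: the three wooden heels are at (302,37), (378,142) and (270,160). They fit 80x60 at 0.89 fill, which matches a D. The offcut is at (183,37), with the orange decoy at (178,183) and the green one at (345,212). First pick is the heel at (0.592,0.268).

```bash
python3 -c "
from h import *
plan((.5917,.2675,.13,187.5),(.5917,.2675,.024,187.5),(.5917,.2675,.3,187.5),(.565,-.2,.33,86.5))"
```

```text
t12.5 at [0.5009 0.224  0.3307] [180.   -0.   90.1] F [ 0.1 -1.6  0.1] w 86.8 g 0.0 q7 -25.0
   0.542 1.135 2.509 -4.871 rows 4.9 -> [0.546 0.246 0.23 ] 138.8
   -0.495 1.156 2.509 -4.871 rows 4.9 -> [0.592 0.268 0.13 ] 187.5
   0.0 -0.0 2.65 -0.0 rows 1.8 -> [0.592 0.268 0.024] 187.5
   0.0 0.0 -6.9 -0.0 rows 4.8 -> [0.592 0.268 0.3  ] 187.5
   0.729 -3.833 -0.25 3.367 rows 3.4 -> [0.583 0.112 0.31 ] 153.8
   -1.518 -3.595 -0.25 3.367 rows 3.4 -> [ 0.574 -0.044  0.32 ] 120.2
   -3.256 -2.15 -0.25 3.367 rows 3.4 -> [ 0.565 -0.2    0.33 ] 86.5
```

Request:
drive_tool:
  moves: [0.54,1.13,2.5,-4.87,87,0.54,1.13,2.5,-4.87,87,0.54,1.13,2.5,-4.87,87,0.54,1.13,2.5,-4.87,87,0.54,1.13,2.5,-4.87,87]

```text
time_s: 13.1
tool_pos: [0.5479, 0.2422, 0.2304]
tool_rot: [-180.0, 0.1, 138.7]
force: [0.1, 0.4, -1.0]
grip_width: 0.0869
grasp_force: 0.0
```

Request:
drive_tool:
  moves: [-0.5,1.16,2.5,-4.87,87,-0.5,1.16,2.5,-4.87,87,-0.5,1.16,2.5,-4.87,87,-0.5,1.16,2.5,-4.87,87,-0.5,1.16,2.5,-4.87,87]

```text
time_s: 13.72
tool_pos: [0.5938, 0.2636, 0.1304]
tool_rot: [-179.9, 0.0, -172.6]
force: [0.3, 0.1, 0.3]
grip_width: 0.087
grasp_force: 0.0
```

```bash
python3 -c "
from h import *
plan((.5917,.2675,.024,187.5)); env.read_camera('side'); plan((.5917,.2675,.024,187.5))
im,d,K,C=cam('wrist'); save('w4',im[150:,100:540])"
```

```text
t13.7 at [0.5938 0.2636 0.1304] [-179.9    0.  -172.6] F [0.3 0.1 0.3] w 87.0 g 0.0 q7 75.0
   0.039 0.103 2.659 -0.013 rows 1.8 -> [0.592 0.268 0.024] -172.5
t13.8 at [0.5937 0.2636 0.1305] [-179.9    0.  -172.5] F [ 0.5 -0.1 -0.1] w 86.8 g 0.0 q7 75.0
   0.038 0.103 2.662 0.0 rows 1.8 -> [0.592 0.268 0.024] -172.5
```

View pics/w4.png

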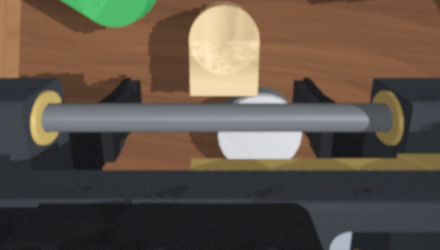

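The heel is upright in the crop at (224,50), centred between the fingers at 130 and 310. The tin is clear behind it. Descend and grip.

Request:
drive_tool:
  moves: [0.04,0.1,1.0,0,87,0.04,0.1,2.0,0,87,0.04,0.1,2.5,0,87,0.04,0.1,2.68,0,87,0.04,0.1,2.68,0,87]

```text
time_s: 14.45
tool_pos: [0.5909, 0.2701, 0.0241]
tool_rot: [180.0, 0.1, -172.7]
force: [-0.1, 0.2, 0.2]
grip_width: 0.087
grasp_force: 0.0
```

Request:
drive_tool:
  moves: [0,0,0,0,45,0,0,0,0,45,0,0,0,0,45,0,0,0,0,45,0,0,0,0,45]
  squeeze: 30

```text
time_s: 15.08
tool_pos: [0.5904, 0.2703, 0.0239]
tool_rot: [180.0, 0.0, -172.6]
force: [-0.9, 0.5, 3.4]
grip_width: 0.06
grasp_force: 30.0
```

Request:
drive_tool:
  moves: [0,0,-0.8,0,45,0,0,-2.0,0,45,0,0,-3.2,0,45,0,0,-4.4,0,45,0,0,-5.6,0,45]

```text
time_s: 15.7
tool_pos: [0.5897, 0.2701, 0.2484]
tool_rot: [-180.0, -0.0, -172.6]
force: [0.4, 0.2, -0.9]
grip_width: 0.0598
grasp_force: 30.0
```

Request:
drive_tool:
  moves: [0.73,-3.83,-0.9,3.37,45,0.73,-3.83,-0.9,3.37,45,0.73,-3.83,-0.9,3.37,45,0.73,-3.83,-0.9,3.37,45]

```text
time_s: 16.2
tool_pos: [0.5812, 0.11, 0.2843]
tool_rot: [180.0, 0.1, 153.2]
force: [0.3, 0.3, -1.0]
grip_width: 0.0599
grasp_force: 30.0
```

Request:
drive_tool:
  moves: [-1.52,-3.6,-0.9,3.37,45,-1.52,-3.6,-0.9,3.37,45,-1.52,-3.6,-0.9,3.37,45,-1.52,-3.6,-0.9,3.37,45]

```text
time_s: 16.7
tool_pos: [0.5713, -0.0445, 0.3198]
tool_rot: [180.0, 0.1, 119.6]
force: [0.4, 0.8, -1.5]
grip_width: 0.0595
grasp_force: 30.0
```

Request:
drive_tool:
  moves: [-3.26,-2.15,-0.3,3.37,45,-3.26,-2.15,-0.3,3.37,45,-3.26,-2.15,-0.3,3.37,45,-3.26,-2.15,-0.3,3.37,45,-3.26,-2.15,-0.3,3.37,45]

```text
time_s: 17.32
tool_pos: [0.5628, -0.1943, 0.3303]
tool_rot: [-179.9, -0.1, 86.6]
force: [-0.6, 1.1, -1.7]
grip_width: 0.0596
grasp_force: 30.0
```

```bash
python3 -c "
from h import *
env.read_camera('side'); plan()
im,d,K,C=cam('wrist'); save('w5',im); np.savez('w5',im=im,d=d,K=K,C=C)"
```

```text
t17.4 at [ 0.5628 -0.1941  0.3305] [-1.799e+02 -1.000e-01  8.660e+01] F [ 0.1  0.  -1.5] w 59.8 g 30.0 q7 19.0
```

View pics/w5.png

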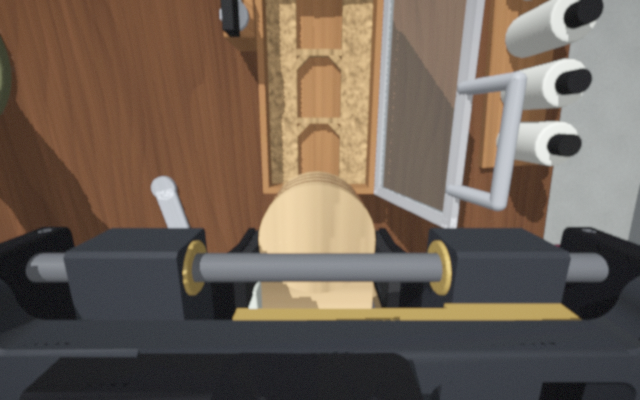

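Wrist view: the open case has pocket webs at about (320,52) and (320,122), pocket sides at u≈299 and 342, and the rim's near edge at v≈190. The latch is at (233,15). I'll cast these.

Run:
```python
from h import *
s=np.load("w5.npz"); im,K,C=s["im"],s["K"],s["C"]
h=cv2.cvtColor(im,cv2.COLOR_RGB2HSV)
g=cv2.cvtColor(im,cv2.COLOR_RGB2GRAY).astype(float)
save("c5",cv2.resize(im[0:200,225:400],None,fx=3.6,fy=3,interpolation=cv2.INTER_CUBIC))
th=np.radians(-3.5);c=np.array([.573,-.078]);Rm=np.array([[np.cos(th),-np.sin(th)],[np.sin(th),np.cos(th)]])
def proj(P):
    q=(np.asarray(P)-C[:3,3])@C[:3,:3]; return (q@K.T)[:2]/q[2]
for n,y in(("p1",-.092),("p2",0),("p3",.092)):
    for x_,y_,z in((-.032,y-.042,.032),(.032,y-.042,.032),(-.032,y+.01,.032),(.032,y+.01,.032),(0,y+.042,.032)):
        w=c+Rm@[x_,y_]; print(n,(x_,round(y_-y,3)),proj([*w,z]).round(1))
for x_ in(-.08,-.072,.072,.08): print("rim",x_,proj([*(c+Rm@[x_,-.1]),.066]).round(1))
for y_ in(-.148,-.14): print("rim y",y_,proj([*(c+Rm@[0.06,y_]),.066]).round(1))
```

```text
p1 (-0.032, -0.042) [297.4 179.2]
p1 (0.032, -0.042) [338.9 179.3]
p1 (-0.032, 0.01) [296.9 145. ]
p1 (0.032, 0.01) [339.6 145.1]
p1 (0, 0.042) [318.3 123. ]
p2 (-0.032, -0.042) [296.5 117.3]
p2 (0.032, -0.042) [340.2 117.4]
p2 (-0.032, 0.01) [296.   79.4]
p2 (0.032, 0.01) [341.   79.5]
p2 (0, 0.042) [318.5  54.9]
p3 (-0.032, -0.042) [295.5  48.6]
p3 (0.032, -0.042) [341.6  48.7]
p3 (-0.032, 0.01) [294.9   6.3]
p3 (0.032, 0.01) [342.5   6.4]
p3 (0, 0.042) [318.8 -21.1]
rim -0.08 [261.4 159.7]
rim -0.072 [267.1 159.7]
rim 0.072 [369.6 159.9]
rim 0.08 [375.2 159.9]
rim y -0.148 [359.7 193.2]
rim y -0.14 [359.9 187.8]
```

View pics/c5.png

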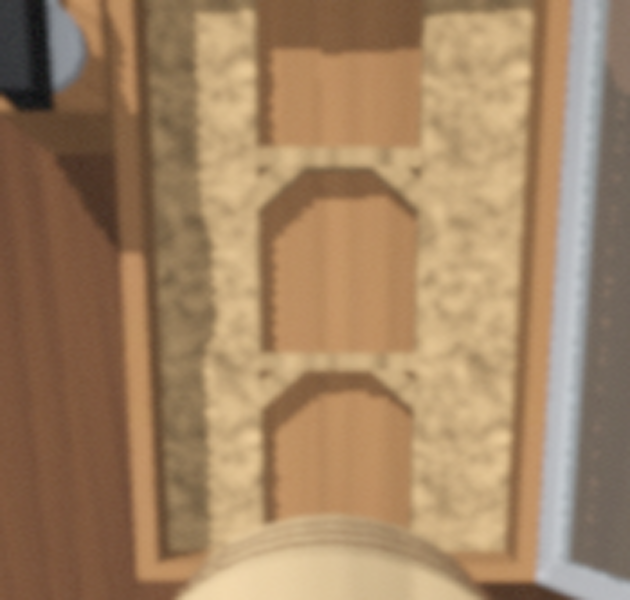

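Crop: pocket edges agree with my case pose to within about 1 px. Pocket 2's sides at u≈297 and 341 and its square end at v≈117 match the prediction, so the case centre is (0.5735,-0.0788). Insert into pocket1 next.

```bash
cat > pk.py <<'E'
from h import *
th=np.radians(-3.5);c=np.array([.5735,-.0788]);Rm=np.array([[np.cos(th),-np.sin(th)],[np.sin(th),np.cos(th)]])
P={i:c+Rm@[0,(i-2)*.092] for i in(1,2,3)}
E
python3 -c "
from pk import *
s=np.load('w5.npz'); K,C=s['K'],s['C']
o=env.get_obs()
for v in(183,186,189): print(v,ray([317,v],.3465,K,C).round(4)-np.array([.5628,-.1941,0]))
p=P[1];print(P)
plan((p[0],p[1]+.0015,.09,86.5),(p[0],p[1]+.0015,.052,86.5))"
```

```text
183 [[0.0034 0.0387 0.3465]]
186 [[0.0033 0.0372 0.3465]]
189 [[0.0032 0.0357 0.3465]]
{1: array([ 0.56788353, -0.1706284 ]), 2: array([ 0.5735, -0.0788]), 3: array([0.57911647, 0.0130284 ])}
t17.4 at [ 0.5627 -0.1944  0.3306] [-1.799e+02 -1.000e-01  8.660e+01] F [ 0.2 -0.1 -0.6] w 59.5 g 30.0 q7 19.0
   0.637 0.091 6.015 0.009 rows 4.2 -> [ 0.568 -0.169  0.09 ] 86.5
   0.0 -0.0 0.95 -0.0 rows 0.7 -> [ 0.568 -0.169  0.052] 86.5
```

Request:
drive_tool:
  moves: [0.64,0.09,1.5,0,45,0.64,0.09,3,0,45,0.64,0.09,4.5,0,45,0.64,0.09,5.7,0,45,0.64,0.09,5.7,0,45]

```text
time_s: 18.05
tool_pos: [0.5643, -0.1692, 0.0995]
tool_rot: [-179.5, -0.1, 86.4]
force: [0.1, 0.7, -0.9]
grip_width: 0.06
grasp_force: 30.0
```

```bash
python3 -c "
from pk import *
env.read_camera('side')
p=P[1]
plan((p[0],p[1]+.0015,.045,86.5))"
```

```text
t18.1 at [ 0.5667 -0.1703  0.1026] [-179.8   -0.    86.4] F [ 0.7  0.3 -0.3] w 59.4 g 30.0 q7 20.0
   0.032 0.028 1.44 -0.009 rows 1.0 -> [ 0.568 -0.169  0.045] 86.5
```

Request:
drive_tool:
  moves: [0.03,0.03,0.4,0,45,0.03,0.03,0.8,0,45,0.03,0.03,1.1,0,45,0.03,0.03,1.4,0,45,0.03,0.03,1.4,0,45]

```text
time_s: 18.73
tool_pos: [0.5686, -0.1688, 0.0475]
tool_rot: [-179.9, -0.2, 86.3]
force: [-2.9, 5.2, 4.0]
grip_width: 0.0602
grasp_force: 30.0
```

Request:
drive_tool:
  moves: [0,0,0,0,78,0,0,0,0,78,0,0,0,0,78,0,0,-0.5,0,78,0,0,-1.2,0,78]

```text
time_s: 19.35
tool_pos: [0.5681, -0.1712, 0.0964]
tool_rot: [-180.0, 0.0, 86.2]
force: [-0.2, 0.0, -0.1]
grip_width: 0.0779
grasp_force: 0.0
```

Request:
drive_tool:
  moves: [0,0,-1.2,0,78,0,0,-2.4,0,78,0,0,-3.6,0,78,0,0,-4.5,0,78,0,0,-4.5,0,78]

```text
time_s: 19.98
tool_pos: [0.57, -0.1722, 0.2803]
tool_rot: [179.5, 0.0, 86.2]
force: [-0.7, 0.6, 0.5]
grip_width: 0.0775
grasp_force: 0.0
```

```bash
python3 -c "
from pk import *
plan((.5,.22,.33,90))"
```

```text
t20.0 at [ 0.57   -0.1722  0.2803] [179.5   0.   86.2] F [-0.7  0.6  0.5] w 77.5 g 0.0 q7 16.0
   4.833 -1.198 -0.621 -0.19 rows 3.5 -> [0.535 0.024 0.305] 88.1
   4.87 -1.037 -0.621 -0.19 rows 3.5 -> [0.5  0.22 0.33] 90.0
```

Request:
drive_tool:
  moves: [4.83,-1.2,-0.62,0,87,4.83,-1.2,-0.62,0,87,4.83,-1.2,-0.62,0,87,4.83,-1.2,-0.62,0,87]

```text
time_s: 20.48
tool_pos: [0.5321, 0.0305, 0.3004]
tool_rot: [-180.0, -0.1, 86.7]
force: [-0.1, 0.9, -0.9]
grip_width: 0.0869
grasp_force: 0.0
```

Request:
drive_tool:
  moves: [4.87,-1.2,-0.62,-0.3,87,4.87,-1.2,-0.62,-0.3,87,4.87,-1.2,-0.62,-0.3,87,4.87,-1.2,-0.62,-0.3,87,4.87,-1.2,-0.62,-0.3,87]

```text
time_s: 21.1
tool_pos: [0.4981, 0.222, 0.3245]
tool_rot: [-180.0, 0.1, 89.3]
force: [-0.3, -1.2, 0.2]
grip_width: 0.0871
grasp_force: 0.0
```

```bash
python3 -c "
from b import *
env.read_camera('side');blocks('b2')
plan((.4804,.4065,.14,191.5),(.4804,.4065,.024,191.5))"
```

```text
b2 px [138   0  72  68] c 312.5 406.1 LxW 94.7 43.8 area 3891 fill 0.94 off -1.1 yaw 37.5 hsv [ 19.  75. 223.] z 0.0393
b2 px [270   0  64  56] c 480.5 406.4 LxW 79.4 61.1 area 4295 fill 0.88 off 2.5 yaw -168.6 hsv [ 19.  72. 239.] z 0.0395
b2 px [240 128  59  58] c 425.0 244.1 LxW 79.5 60.8 area 4286 fill 0.89 off -2.8 yaw 136.3 hsv [ 19.  71. 241.] z 0.0396
b2 px [148 157  54  56] c 281.6 203.2 LxW 79.7 63.4 area 4422 fill 0.88 off -3.0 yaw 110.8 hsv [ 16. 181. 248.] z 0.0396
b2 px [321 182  51  46] c 547.6 160.4 LxW 80.5 61.1 area 3989 fill 0.81 off -0.1 yaw 63.8 hsv [ 68. 142. 188.] z 0.0397
t21.2 at [0.4989 0.2196 0.3247] [1.8e+02 1.0e-01 8.9e+01] F [-0.7  0.3  0.1] w 87.3 g 0.0 q7 -26.0
   1.554 -0.18 1.539 -3.416 rows 3.4 -> [0.493 0.282 0.263] 123.2
   1.388 0.723 1.539 -3.416 rows 3.4 -> [0.487 0.344 0.202] 157.3
   0.742 1.378 1.539 -3.416 rows 3.4 -> [0.48  0.406 0.14 ] 191.5
   0.0 -0.0 2.9 -0.0 rows 2.0 -> [0.48  0.406 0.024] 191.5
```

Request:
drive_tool:
  moves: [1.55,-0.18,1.54,-3.42,87,1.55,-0.18,1.54,-3.42,87,1.55,-0.18,1.54,-3.42,87,1.55,-0.18,1.54,-3.42,87]

```text
time_s: 21.7
tool_pos: [0.4927, 0.2821, 0.2632]
tool_rot: [-180.0, 0.1, 123.2]
force: [0.2, -0.1, 0.3]
grip_width: 0.087
grasp_force: 0.0
```

Request:
drive_tool:
  moves: [1.39,0.72,1.54,-3.42,87,1.39,0.72,1.54,-3.42,87,1.39,0.72,1.54,-3.42,87,1.39,0.72,1.54,-3.42,87]

```text
time_s: 22.2
tool_pos: [0.4862, 0.3453, 0.202]
tool_rot: [-180.0, 0.0, 157.4]
force: [-0.5, 0.4, -0.3]
grip_width: 0.0869
grasp_force: 0.0
```

Request:
drive_tool:
  moves: [0.74,1.38,1.54,-3.42,87,0.74,1.38,1.54,-3.42,87,0.74,1.38,1.54,-3.42,87,0.74,1.38,1.54,-3.42,87,0.74,1.38,1.54,-3.42,87]

```text
time_s: 22.82
tool_pos: [0.4799, 0.4083, 0.1412]
tool_rot: [180.0, 0.1, -168.5]
force: [0.9, 0.6, -0.4]
grip_width: 0.0867
grasp_force: 0.0
```

```bash
python3 -c "
from b import *
env.read_camera('side')
plan((.4804,.4065,.024,191.4))"
```

```text
t22.9 at [0.4796 0.4085 0.1411] [ 1.800e+02  1.000e-01 -1.685e+02] F [ 0.  -0.3  0.1] w 86.9 g 0.0 q7 60.0
   -0.009 -0.053 2.928 0.015 rows 2.0 -> [0.48  0.406 0.024] -168.6
```

Request:
drive_tool:
  moves: [0,-0.05,1.0,0,87,0,-0.05,2.0,0,87,0,-0.05,2.7,0,87,0,-0.05,2.93,0,87,0,-0.05,2.93,0,87]

```text
time_s: 23.5
tool_pos: [0.4794, 0.4071, 0.0233]
tool_rot: [-180.0, 0.0, -168.2]
force: [-0.3, 0.2, -0.2]
grip_width: 0.0868
grasp_force: 0.0
```

Request:
drive_tool:
  moves: [0,0,0,0,45,0,0,0,0,45,0,0,0,0,45,0,0,0,0,45,0,0,0,0,45]
  squeeze: 30

```text
time_s: 24.12
tool_pos: [0.4793, 0.4078, 0.0237]
tool_rot: [179.9, 0.0, -168.1]
force: [-0.0, 0.8, 3.8]
grip_width: 0.0597
grasp_force: 30.0
```

Request:
drive_tool:
  moves: [0,0,-0.8,0,45,0,0,-2.0,0,45,0,0,-3.2,0,45,0,0,-4.4,0,45,0,0,-5.6,0,45]

```text
time_s: 24.75
tool_pos: [0.4787, 0.4066, 0.2477]
tool_rot: [-179.9, -0.1, -168.2]
force: [0.6, 1.1, -2.1]
grip_width: 0.0597
grasp_force: 30.0
```

```bash
python3 -c "
from pk import *
p=P[2]
plan((p[0]-.005,p[1]-.01,.28,86.5),(p[0],p[1],.1,86.5))"
```

```text
t24.8 at [0.4787 0.4066 0.2477] [-1.799e+02 -1.000e-01 -1.682e+02] F [ 0.6  1.1 -2.1] w 59.7 g 30.0 q7 60.0
   0.114 -4.194 -0.269 3.511 rows 3.5 -> [0.509 0.241 0.258] -203.3
   -2.319 -3.496 -0.269 3.511 rows 3.5 -> [0.539 0.076 0.269] -238.4
   -3.908 -1.526 -0.269 3.511 rows 3.5 -> [ 0.568 -0.089  0.28 ] -273.5
   0.257 0.11 4.5 -0.0 rows 3.1 -> [ 0.574 -0.079  0.1  ] -273.5
```

Request:
drive_tool:
  moves: [0.11,-4.19,-0.27,3.51,45,0.11,-4.19,-0.27,3.51,45,0.11,-4.19,-0.27,3.51,45,0.11,-4.19,-0.27,3.51,45]

```text
time_s: 25.25
tool_pos: [0.5106, 0.2364, 0.2578]
tool_rot: [-179.9, 0.1, 156.1]
force: [-0.1, 0.7, -1.9]
grip_width: 0.0599
grasp_force: 30.0
```

Request:
drive_tool:
  moves: [-2.32,-3.5,-0.27,3.51,45,-2.32,-3.5,-0.27,3.51,45,-2.32,-3.5,-0.27,3.51,45,-2.32,-3.5,-0.27,3.51,45]

```text
time_s: 25.75
tool_pos: [0.5395, 0.0711, 0.2685]
tool_rot: [-179.9, 0.1, 121.0]
force: [0.0, 0.5, -1.4]
grip_width: 0.06
grasp_force: 30.0
```

Request:
drive_tool:
  moves: [-3.91,-1.53,-0.27,3.51,45,-3.91,-1.53,-0.27,3.51,45,-3.91,-1.53,-0.27,3.51,45,-3.91,-1.53,-0.27,3.51,45,-3.91,-1.53,-0.27,3.51,45]

```text
time_s: 26.38
tool_pos: [0.5686, -0.0886, 0.2786]
tool_rot: [-179.9, -0.0, 86.5]
force: [0.1, 0.5, -2.2]
grip_width: 0.0597
grasp_force: 30.0
```

```bash
python3 -c "
from pk import *
env.read_camera('side')
p=P[2]; plan((p[0],p[1]+.001,.1,86.5))
im,d,K,C=cam('wrist'); save('w6',im)"
```

```text
t26.4 at [ 0.5688 -0.0878  0.2786] [-179.9   -0.    86.6] F [-0.2  0.1 -2.4] w 59.4 g 30.0 q7 7.0
   0.256 0.104 4.466 0.014 rows 3.1 -> [ 0.574 -0.078  0.1  ] 86.5
```

View pics/w6.png

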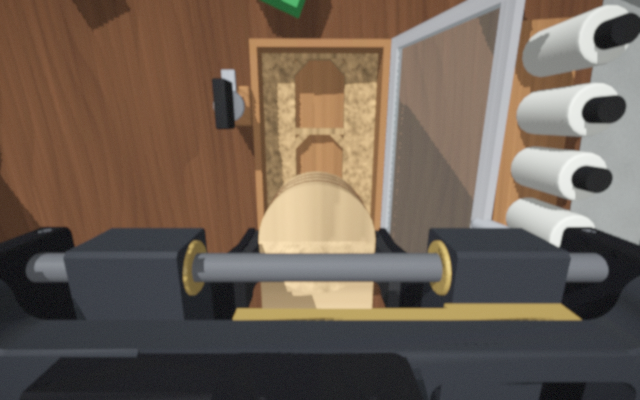

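The heel is held squarely at (318,215), round end toward +y, with pocket2 just ahead at (320,150). Insert.

Request:
drive_tool:
  moves: [0.26,0.11,1.5,0,45,0.26,0.11,3,0,45,0.26,0.11,4,0,45,0.26,0.11,4.47,0,45,0.26,0.11,4.47,0,45]

```text
time_s: 27.1
tool_pos: [0.5737, -0.0775, 0.0999]
tool_rot: [-179.9, 0.0, 86.6]
force: [-0.3, 1.0, -1.2]
grip_width: 0.0599
grasp_force: 30.0
```

```bash
python3 -c "
from pk import *
env.read_camera('side');env.read_camera('side')
p=P[2]; plan((p[0],p[1]+.0015,.045,86.5))"
```

```text
t27.2 at [ 0.5756 -0.0781  0.1023] [179.8  -0.   86.6] F [ 0.1  0.  -1. ] w 59.8 g 30.0 q7 9.0
   0.017 -0.052 1.433 0.009 rows 1.0 -> [ 0.574 -0.077  0.045] 86.5
```

Request:
drive_tool:
  moves: [0.02,-0.03,0.4,0,45,0.02,-0.03,0.8,0,45,0.02,-0.03,1.1,0,45,0.02,-0.03,1.4,0,45,0.02,-0.03,1.4,0,45]

```text
time_s: 27.82
tool_pos: [0.5728, -0.0773, 0.0438]
tool_rot: [-180.0, 0.0, 86.5]
force: [-0.1, 0.8, -1.3]
grip_width: 0.0599
grasp_force: 30.0
```

Seated: z is 0.044 with no resistance. Release, rise, and look for the third heel.

Request:
drive_tool:
  moves: [0,0,0,0,78,0,0,0,0,78,0,0,0,0,78,0,0,-0.5,0,78,0,0,-1.2,0,78]

```text
time_s: 28.45
tool_pos: [0.5727, -0.0773, 0.0938]
tool_rot: [-180.0, 0.0, 86.5]
force: [0.4, -0.4, -0.1]
grip_width: 0.0777
grasp_force: 0.0
```

Request:
drive_tool:
  moves: [0,0,-1.2,0,78,0,0,-2.4,0,78,0,0,-3.6,0,78,0,0,-4.8,0,78,0,0,-4.8,0,78]

```text
time_s: 29.08
tool_pos: [0.5752, -0.0781, 0.2908]
tool_rot: [179.4, -0.1, 86.5]
force: [-1.3, -0.7, -0.1]
grip_width: 0.0779
grasp_force: 0.0
```

```bash
python3 -c "
from pk import *
plan((.47,.15,.3,90))"
```

```text
t29.1 at [ 0.5752 -0.0781  0.2908] [ 1.794e+02 -1.000e-01  8.650e+01] F [-1.3 -0.7 -0.1] w 77.9 g 0.0 q7 6.0
   5.532 -2.972 -0.23 -0.349 rows 4.3 -> [0.47 0.15 0.3 ] 90.0
```

Request:
drive_tool:
  moves: [5.53,-2.97,-0.23,-0.35,87,5.53,-2.97,-0.23,-0.35,87,5.53,-2.97,-0.23,-0.35,87,5.53,-2.97,-0.23,-0.35,87,5.53,-2.97,-0.23,-0.35,87]

```text
time_s: 29.7
tool_pos: [0.465, 0.156, 0.294]
tool_rot: [-180.0, -0.1, 90.6]
force: [1.1, -0.2, 0.3]
grip_width: 0.0869
grasp_force: 0.0
```

```bash
python3 -c "
from b import *
env.read_camera('side');blocks('b3')
plan((.425,.244,.14,136.3),(.425,.244,.024,136.3))"
```

```text
b3 px [256  73  66  68] c 424.7 243.7 LxW 80.1 59.5 area 4273 fill 0.9 off -2.9 yaw 136.7 hsv [ 19.  69. 250.] z 0.0396
b3 px [152 105  59  65] c 281.4 202.8 LxW 79.9 62.6 area 4376 fill 0.87 off -2.7 yaw 110.9 hsv [ 16. 177. 255.] z 0.0395
b3 px [343 139  58  63] c 547.3 160.1 LxW 79.0 61.1 area 4300 fill 0.89 off -2.7 yaw 63.6 hsv [ 69. 138. 197.] z 0.0397
t29.8 at [0.4674 0.1506 0.2939] [180.    0.   90.1] F [-0.1 -0.6 -0.1] w 86.4 g 0.0 q7 -22.0
   2.336 -1.055 3.848 -4.617 rows 4.6 -> [0.425 0.244 0.14 ] 136.3
   0.0 -0.0 2.9 -0.0 rows 2.0 -> [0.425 0.244 0.024] 136.3
```

Request:
drive_tool:
  moves: [2.33,-1.06,3.85,-4.65,87,2.33,-1.06,3.85,-4.65,87,2.33,-1.06,3.85,-4.65,87,2.33,-1.06,3.85,-4.65,87,2.33,-1.06,3.85,-4.65,87]

```text
time_s: 30.42
tool_pos: [0.4258, 0.2417, 0.1388]
tool_rot: [-179.9, 0.0, 136.6]
force: [-0.4, -0.4, -0.2]
grip_width: 0.0871
grasp_force: 0.0
```

```bash
python3 -c "
from b import *
env.read_camera('side')
plan((.4248,.2439,.024,136.5))"
```

```text
t30.5 at [0.4262 0.2417 0.1393] [-179.9    0.   136.6] F [-0.2 -1.3  0.2] w 87.1 g 0.0 q7 14.0
   0.063 0.015 2.882 0.009 rows 2.0 -> [0.425 0.244 0.024] 136.5
```

Request:
drive_tool:
  moves: [0.06,0.02,1.0,0,87,0.06,0.02,2.0,0,87,0.06,0.02,2.6,0,87,0.06,0.02,2.83,0,87,0.06,0.02,2.83,0,87]

```text
time_s: 31.1
tool_pos: [0.4247, 0.2452, 0.0266]
tool_rot: [-180.0, 0.0, 136.4]
force: [-0.2, -0.4, -0.9]
grip_width: 0.0871
grasp_force: 0.0
```

Request:
drive_tool:
  moves: [0,0,0,0,45,0,0,0,0,45,0,0,0,0,45,0,0,0,0,45,0,0,0,0,45]
  squeeze: 30

```text
time_s: 31.72
tool_pos: [0.4242, 0.2463, 0.027]
tool_rot: [180.0, 0.0, 136.6]
force: [-1.0, -0.8, 4.6]
grip_width: 0.06
grasp_force: 30.0
```

Request:
drive_tool:
  moves: [0,0,-0.8,0,45,0,0,-2.0,0,45,0,0,-3.2,0,45,0,0,-4.4,0,45,0,0,-5.6,0,45]

```text
time_s: 32.35
tool_pos: [0.4236, 0.2458, 0.2515]
tool_rot: [-180.0, -0.0, 136.6]
force: [1.3, 0.7, -1.0]
grip_width: 0.0598
grasp_force: 30.0
```

```bash
python3 -c "
from pk import *
p=P[3]
plan((p[0]-.005,p[1]-.01,.28,86.5))"
```

```text
t32.4 at [0.4236 0.2458 0.2515] [-180.    -0.   136.6] F [ 1.3  0.7 -1. ] w 59.8 g 30.0 q7 13.0
   -3.453 -0.909 -0.356 2.503 rows 2.5 -> [0.499 0.124 0.266] 111.5
   -3.513 0.637 -0.356 2.503 rows 2.5 -> [0.574 0.003 0.28 ] 86.5
```

Request:
drive_tool:
  moves: [-3.45,-0.91,-0.36,2.5,45,-3.45,-0.91,-0.36,2.5,45,-3.45,-0.91,-0.36,2.5,45,-3.45,-0.91,-0.36,2.5,45]

```text
time_s: 32.85
tool_pos: [0.4993, 0.1236, 0.2645]
tool_rot: [-179.9, -0.0, 111.4]
force: [0.3, 1.0, -2.2]
grip_width: 0.0599
grasp_force: 30.0
```

Request:
drive_tool:
  moves: [-3.51,0.64,-0.36,2.5,45,-3.51,0.64,-0.36,2.5,45,-3.51,0.64,-0.36,2.5,45,-3.51,0.64,-0.36,2.5,45,-3.51,0.64,-0.36,2.5,45]

```text
time_s: 33.48
tool_pos: [0.5737, 0.0071, 0.2786]
tool_rot: [-179.9, -0.1, 86.9]
force: [-0.6, 0.7, -2.5]
grip_width: 0.0599
grasp_force: 30.0
```

```bash
python3 -c "
from pk import *
env.read_camera('side')
p=P[3]; plan((p[0],p[1]+.002,.115,86.5))"
```

```text
t33.5 at [0.5738 0.0069 0.2788] [-1.799e+02 -1.000e-01  8.690e+01] F [ 0.5  0.5 -2.2] w 59.7 g 30.0 q7 -3.0
   0.21 0.123 4.095 0.038 rows 2.8 -> [0.579 0.015 0.115] 86.5
```

Request:
drive_tool:
  moves: [0.21,0.12,1.5,0.04,45,0.21,0.12,3,0.04,45,0.21,0.12,4,0.04,45,0.21,0.12,4.3,0.04,45,0.21,0.12,4.3,0.04,45]

```text
time_s: 34.15
tool_pos: [0.5799, 0.0129, 0.1078]
tool_rot: [-180.0, -0.0, 86.3]
force: [0.2, 0.6, -1.0]
grip_width: 0.0595
grasp_force: 30.0
```

```bash
python3 -c "
from pk import *
env.read_camera('side');env.read_camera('side')
p=P[3]; plan((p[0],p[1]+.002,.048,86.5))"
```

```text
t34.2 at [0.5814 0.0123 0.1095] [ 1.798e+02 -1.000e-01  8.620e+01] F [ 0.9  0.1 -0.9] w 59.6 g 30.0 q7 -1.0
   0.064 -0.061 1.538 -0.029 rows 1.1 -> [0.579 0.015 0.048] 86.5
```

Request:
drive_tool:
  moves: [0.06,-0.04,0.4,0,45,0.06,-0.04,0.8,0,45,0.06,-0.04,1.2,0,45,0.06,-0.04,1.5,0,45,0.06,-0.04,1.5,0,45]

```text
time_s: 34.88
tool_pos: [0.5783, 0.014, 0.0465]
tool_rot: [-180.0, 0.0, 86.1]
force: [0.0, -0.0, -1.9]
grip_width: 0.0595
grasp_force: 30.0
```

Request:
drive_tool:
  moves: [0,0,0,0,78,0,0,0,0,78,0,0,0,0,78,0,0,-0.5,0,78,0,0,-1.2,0,78]

```text
time_s: 35.5
tool_pos: [0.5782, 0.0141, 0.0966]
tool_rot: [-180.0, 0.0, 86.1]
force: [-0.2, 0.7, 0.7]
grip_width: 0.0777
grasp_force: 0.0
```

Request:
drive_tool:
  moves: [0,0,-1.2,0,78,0,0,-2.4,0,78,0,0,-3.6,0,78,0,0,-4.8,0,78,0,0,-5.5,0,78]

```text
time_s: 36.12
tool_pos: [0.5791, 0.0138, 0.3202]
tool_rot: [179.7, -0.1, 86.1]
force: [0.7, -0.4, -1.0]
grip_width: 0.078
grasp_force: 0.0
```

Request:
drive_tool:
  moves: [-3.8,-0.3,0,0,50,-3.8,-0.3,0,0,50,-3.8,-0.3,0,0,50,-3.8,-0.3,0,0,50]

```text
time_s: 36.62
tool_pos: [0.5554, -0.1402, 0.3172]
tool_rot: [179.9, 0.0, 85.8]
force: [-0.7, 1.2, -0.3]
grip_width: 0.052
grasp_force: 0.0
```

Request:
drive_tool:
  moves: [-2.3,0,0,0,35,-2.3,0,0,0,35,-2.3,0,0,0,35,-2.3,0,0,0,35]

```text
time_s: 37.12
tool_pos: [0.551, -0.226, 0.3156]
tool_rot: [180.0, -0.1, 86.3]
force: [-0.5, 0.4, -0.3]
grip_width: 0.0354
grasp_force: 0.0
```

Run:
```python
from b import *
from pk import *
env.read_camera('side');blocks('b4',zt=.06,view=1)
for i in P: print(i,P[i].round(4))
plan()
s=np.load('b4.npz'); p=cloud(s['d'],s['K'],s['C']); m=(p[...,2]>.145)&(p[...,2]<.172)&(p[...,1]<-.2)&(p[...,0]<.62)&(s['d']>0); print("sign",m.sum(), cv2.minAreaRect((p[m][:,:2]*1000).astype(np.float32)) if m.sum()>5 else 0)
# lid top bar
m=(p[...,2]>.2)&(p[...,0]>.6)&(s['d']>0); m[228:]=0; print(p[m][:,:].max(0) if m.any() else 0)
```

```text
b4 px [230   0  39  43] c 481.5 -33.4 LxW 46.4 45.9 area 488 fill 0.23 off 3.4 yaw -92.4 hsv [ 14. 125. 132.] z 0.0649
b4 px [302   0  49  14] c 576.5 -22.8 LxW 58.8 14.0 area 773 fill 0.94 off -0.2 yaw 176.4 hsv [ 19.  71. 244.] z 0.0594
b4 px [262  13 130 160] c 570.3 -128.0 LxW 196.5 162.7 area 3951 fill 0.12 off -29.1 yaw 86.4 hsv [ 15. 119. 196.] z 0.0654
b4 px [303  23  47  69] c 573.5 -80.4 LxW 79.3 59.7 area 4291 fill 0.91 off -2.8 yaw 86.4 hsv [ 19.  71. 240.] z 0.0595
b4 px [305  99  45  39] c 570.7 -154.2 LxW 59.2 48.7 area 2297 fill 0.8 off 0.1 yaw -3.6 hsv [ 19.  69. 250.] z 0.0631
1 [ 0.5679 -0.1706]
2 [ 0.5735 -0.0788]
3 [0.5791 0.013 ]
t37.2 at [ 0.551  -0.2259  0.3155] [ 1.80e+02 -1.00e-01  8.64e+01] F [0.  0.4 0. ] w 35.3 g 0.0 q7 22.0
sign 0 0
[ 0.71543382 -0.07141633  0.38925438]
```

View pics/b4.png

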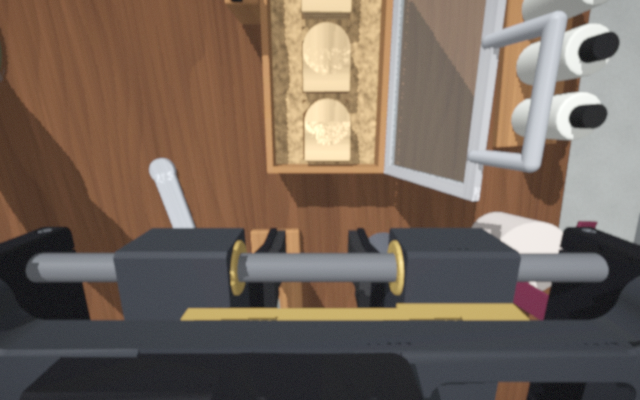

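Wrist view: heels in pockets 1 at (328,130), 2 at (326,57) and 3 at (326,5). Heel 1's height reads 63 mm, not 60, so I'll check its tilt.

Run:
```python
from pk import *
s=np.load('b4.npz'); p=cloud(s['d'],s['K'],s['C'])
for n,sl in (("h1",(slice(112,158),slice(308,347))),("h2",(slice(35,88),slice(308,345))),("h3",(slice(0,9),slice(308,345)))):
    q=p[sl].reshape(-1,3); q=q[(q[:,2]>.045)&(q[:,2]<.09)]; l=(q[:,:2]-c)@Rm
    A=np.c_[l,np.ones(len(q))]; k=np.linalg.lstsq(A,q[:,2],rcond=None)[0]; mid=l.mean(0)
    print(n,len(q),"z",np.median(q[:,2]).round(4),"slope x,y deg",np.degrees(k[:2]).round(2),"case xy",mid.round(3),"resid",np.std(A@k-q[:,2]).round(4))
    for v in range(sl[0].start,sl[0].stop,8): print("   row",v,np.median(p[v,315:340,2]).round(4))
```

```text
h1 1783 z 0.0662 slope x,y deg [-0.03 -9.06] case xy [ 0.002 -0.096] resid 0.0008
   row 112 0.0614
   row 120 0.0631
   row 128 0.0649
   row 136 0.0663
   row 144 0.0679
   row 152 0.0694
h2 1948 z 0.0595 slope x,y deg [ 0.1  -0.11] case xy [-0.    -0.005] resid 0.0008
   row 35 0.0594
   row 43 0.0594
   row 51 0.0595
   row 59 0.0592
   row 67 0.0598
   row 75 0.0593
   row 83 0.0597
h3 328 z 0.0596 slope x,y deg [ 0.1  -1.52] case xy [-0.001  0.059] resid 0.0009
   row 0 0.0595
   row 8 0.0597
```

Heel 1 is tilted 9°: its square end rides on the cork edge. I'll press on that end with closed fingertips and drag it a little toward +y.

```bash
python3 -c "
from pk import *
w=c+Rm@[0,-.12]
plan((w[0],w[1],.1,86.5))"
```

```text
t37.2 at [ 0.551  -0.2259  0.3155] [ 1.80e+02 -1.00e-01  8.64e+01] F [0.  0.4 0. ] w 35.3 g 0.0 q7 22.0
   0.705 0.336 5.387 -0.014 rows 3.8 -> [ 0.566 -0.199  0.1  ] 86.5
```

Request:
drive_tool:
  moves: [0.7,0.34,1.5,0,0,0.7,0.34,3,0,0,0.7,0.34,4.5,0,0,0.7,0.34,5.38,0,0,0.7,0.34,5.38,0,0]

```text
time_s: 37.85
tool_pos: [0.5638, -0.1989, 0.0974]
tool_rot: [-179.6, -0.1, 86.3]
force: [-0.0, -0.2, -0.1]
grip_width: 0.0013
grasp_force: 0.0
```

Request:
drive_tool:
  moves: [0,0,0.3,0,0,0,0,0.6,0,0,0,0,0.8,0,0,0,0,0.9,0,0]

```text
time_s: 38.35
tool_pos: [0.5668, -0.2017, 0.0709]
tool_rot: [179.9, -0.2, 86.1]
force: [-17.7, 8.2, 54.3]
grip_width: 0.0004
grasp_force: 27.1
```

Request:
drive_tool:
  moves: [0,0,-0.08,0,0,0.06,0,-0.08,0,0,0.12,0,-0.08,0,0,0.18,0,-0.08,0,0,0.24,0,-0.06,0,0]

```text
time_s: 38.98
tool_pos: [0.5669, -0.2, 0.0713]
tool_rot: [179.7, 0.5, 85.9]
force: [-6.7, -10.7, 20.6]
grip_width: 0.0001
grasp_force: 10.2
```

Request:
drive_tool:
  moves: [0.08,0,0,0,0,0.16,0,0,0,0,0.24,0,0.02,0,0,0.32,0,0.03,0,0,0.4,0,0.04,0,0]

```text
time_s: 39.6
tool_pos: [0.5672, -0.1753, 0.0647]
tool_rot: [-180.0, -0.0, 86.2]
force: [0.2, 0.6, -0.6]
grip_width: 0.0007
grasp_force: 0.0
```

Request:
drive_tool:
  moves: [0,0,-1.2,0,0,0,0,-2.4,0,0,0,0,-3.6,0,0,-0.7,-0.3,-4.8,0,20,-1.3,-0.5,-6,0,35]

```text
time_s: 40.22
tool_pos: [0.5432, -0.2269, 0.3066]
tool_rot: [180.0, 0.0, 86.2]
force: [-0.2, -1.2, -0.2]
grip_width: 0.0133
grasp_force: 0.0
```

```bash
cat > chk.py <<'E'
from b import *
from pk import *
blocks('b5',zt=.06)
s=np.load('b5.npz'); p=cloud(s['d'],s['K'],s['C'])
l=(p[...,:2]-c)@Rm; z=p[...,2]
for i in(1,2,3):
    y0=(i-2)*.092
    m=(abs(l[...,0])<.024)&(l[...,1]>y0-.034)&(l[...,1]<y0+.03)&(s['d']>0); m[228:]=0
    q=l[m]; 
    if m.sum()<50: print(i,m.sum()); continue
    k=np.linalg.lstsq(np.c_[q,np.ones(len(q))],z[m],rcond=None)[0]
    print("heel",i,m.sum(),"z",np.median(z[m]).round(4),"slopes",np.degrees(k[:2]).round(2))
E
python3 -c "
from h import *
env.read_camera('side')
import chk; plan()"
```

```text
b5 px [231   0 107 168] c 517.7 -121.8 LxW 220.6 91.5 area 2233 fill 0.11 off -21.5 yaw 96.8 hsv [ 15. 120. 191.] z 0.0653
b5 px [384   0  13  88] c 649.2 -80.3 LxW 98.9 11.5 area 795 fill 0.7 off 0.3 yaw -93.5 hsv [ 15. 121. 192.] z 0.0651
b5 px [305  14  48  71] c 572.8 -80.4 LxW 79.8 59.5 area 4278 fill 0.9 off -2.5 yaw 87.6 hsv [ 19.  71. 242.] z 0.0595
b5 px [339  89  53  78] c 615.3 -180.0 LxW 100.1 66.8 area 1184 fill 0.18 off -15.5 yaw 85.8 hsv [ 15. 119. 199.] z 0.0654
b5 px [307  92  46  62] c 568.9 -169.6 LxW 78.5 59.9 area 4189 fill 0.89 off -2.7 yaw 85.8 hsv [ 19.  70. 245.] z 0.0596
heel 1 1768 z 0.0596 slopes [ 0.1  -0.02]
heel 2 2129 z 0.0595 slopes [ 0.01 -0.06]
3 0
t40.3 at [ 0.5442 -0.2316  0.3113] [179.4   0.2  85.8] F [-0.  -0.3 -0.1] w 20.6 g 0.0 q7 22.0
```

```bash
python3 -c "
from h import *
plan((.6,-.14,.36,86.5),(.7065,-.1545,.33,86.5))"
```

```text
t40.3 at [ 0.5442 -0.2316  0.3113] [179.4   0.2  85.8] F [-0.  -0.3 -0.1] w 20.6 g 0.0 q7 22.0
   2.387 1.224 -1.218 -0.068 rows 2.0 -> [ 0.6  -0.14  0.36] 86.5
   -0.199 2.68 0.75 -0.0 rows 1.9 -> [ 0.706 -0.154  0.33 ] 86.5
```

Request:
drive_tool:
  moves: [2.39,1.22,-1.22,-0.05,35,2.39,1.22,-1.22,-0.05,35,2.39,1.22,-1.22,-0.05,35,2.39,1.22,-1.22,-0.05,35]

```text
time_s: 40.83
tool_pos: [0.5986, -0.1345, 0.3528]
tool_rot: [-179.9, 0.0, 86.7]
force: [-0.0, -0.7, -1.1]
grip_width: 0.0352
grasp_force: 0.0
```

```bash
python3 -c "
from h import *
env.read_camera('side')
import chk; plan((.7065,-.1545,.31,86.5),(.7065,-.1545,.246,86.5))"
```

```text
b5 px [235  16 121 212] c 572.7 -78.6 LxW 298.6 162.6 area 5841 fill 0.12 off 8.5 yaw -93.4 hsv [ 15. 122. 184.] z 0.0652
b5 px [275  32  43  63] c 578.3 11.5 LxW 79.4 59.5 area 4271 fill 0.9 off -2.6 yaw 86.6 hsv [ 19.  72. 237.] z 0.0595
b5 px [345  81   9  99] c 648.8 -85.2 LxW 139.8 9.3 area 900 fill 0.69 off 1.9 yaw -93.8 hsv [ 15. 120. 193.] z 0.0654
b5 px [277 103  41  56] c 573.0 -79.4 LxW 78.4 59.1 area 4182 fill 0.9 off -3.1 yaw 86.6 hsv [ 19.  72. 237.] z 0.0596
b5 px [280 165  39  52] c 569.9 -169.6 LxW 81.0 59.2 area 4265 fill 0.89 off -2.7 yaw 84.8 hsv [ 19.  72. 236.] z 0.0597
heel 1 1259 z 0.0597 slopes [ 0.32 -0.3 ]
heel 2 1454 z 0.0596 slopes [0.04 0.03]
heel 3 1721 z 0.0595 slopes [-0.02 -0.05]
t40.9 at [ 0.598  -0.1358  0.353 ] [-179.9    0.    86.5] F [-0.   0.  -0.4] w 34.9 g 0.0 q7 13.0
   -0.301 2.737 1.075 0.001 rows 2.0 -> [ 0.706 -0.154  0.31 ] 86.5
   0.0 -0.0 1.6 -0.0 rows 1.1 -> [ 0.706 -0.154  0.246] 86.5
```

All three heels are flat with tops at 59.6 mm. Now close the lid.

Request:
drive_tool:
  moves: [-0.3,2.74,1.07,0,35,-0.3,2.74,1.07,0,35,-0.3,2.74,1.07,0,35,-0.3,2.74,1.07,0,35]

```text
time_s: 41.42
tool_pos: [0.7067, -0.1545, 0.3107]
tool_rot: [-179.9, 0.1, 86.5]
force: [-0.2, 0.4, -0.3]
grip_width: 0.035
grasp_force: 0.0
```

```bash
python3 -c "
from h import *
env.read_camera('side'); env.read_camera('side')
plan((.7065,-.1545,.246,86.5))"
```

```text
t41.5 at [ 0.7068 -0.1541  0.3135] [179.8  -0.   86.5] F [-0.7 -0.1 -0.4] w 35.0 g 0.0 q7 17.0
   -0.012 -0.006 1.687 0.004 rows 1.2 -> [ 0.706 -0.154  0.246] 86.5
```

Request:
drive_tool:
  moves: [0,0,0.6,0,35,0,0,1.2,0,35,0,0,1.69,0,35,0,0,1.69,0,35]

```text
time_s: 42.02
tool_pos: [0.7066, -0.1523, 0.2431]
tool_rot: [-179.9, -0.1, 86.6]
force: [-0.1, -0.6, -0.5]
grip_width: 0.0348
grasp_force: 0.0
```

Request:
drive_tool:
  moves: [0,0,0,0,5,0,0,0,0,5,0,0,0,0,5,0,0,0,0,5]
  squeeze: 20

```text
time_s: 42.52
tool_pos: [0.7072, -0.1529, 0.2441]
tool_rot: [-180.0, -0.0, 86.6]
force: [-3.3, 0.5, 3.4]
grip_width: 0.0116
grasp_force: 20.0
```

Request:
drive_tool:
  moves: [0,-0.25,-0.07,0,5,0,-0.75,-0.17,0,5,0,-1.26,-0.22,0,5,0,-1.77,-0.21,0,5,0,-2.28,-0.16,0,5]

```text
time_s: 43.15
tool_pos: [0.6174, -0.1471, 0.2511]
tool_rot: [179.7, -0.0, 86.7]
force: [2.9, -0.6, 2.4]
grip_width: 0.0108
grasp_force: 20.0
```

Request:
drive_tool:
  moves: [0,-0.5,0.11,0,5,0,-0.99,0.26,0,5,0,-1.46,0.46,0,5,0,-1.91,0.71,0,5,0,-2.33,1.0,0,5]

```text
time_s: 43.78
tool_pos: [0.5239, -0.1411, 0.2102]
tool_rot: [179.8, -0.1, 86.7]
force: [2.3, 0.5, 0.3]
grip_width: 0.0113
grasp_force: 20.0
```

Request:
drive_tool:
  moves: [0,-0.39,0.34,0,5,0,-0.75,0.71,0,5,0,-1.06,1.11,0,5,0,-1.34,1.54,0,5,0,-1.57,2.0,0,5]

```text
time_s: 44.4
tool_pos: [0.4617, -0.1373, 0.1299]
tool_rot: [179.8, -0.1, 86.7]
force: [3.9, 1.3, 0.2]
grip_width: 0.0113
grasp_force: 20.0
```

Request:
drive_tool:
  moves: [0,-0.18,0.48,0,5,0,-0.31,0.97,0,5,0,-0.4,1.45,0,5,0,-0.43,1.8,0,5,0,-0.43,1.95,0,5]

```text
time_s: 45.02
tool_pos: [0.4435, -0.1362, 0.0513]
tool_rot: [-180.0, -0.1, 86.7]
force: [-0.8, 4.5, 2.6]
grip_width: 0.0105
grasp_force: 19.8
```

Request:
drive_tool:
  moves: [0,0,0.06,0,5,0,0,0.06,0,5]

```text
time_s: 45.28
tool_pos: [0.4434, -0.1363, 0.049]
tool_rot: [-180.0, -0.1, 86.7]
force: [2.4, 4.4, -4.0]
grip_width: 0.0104
grasp_force: 20.0
```

Request:
drive_tool:
  moves: [0,0,0,0,30,0,0,0,0,30,0,0,-0.8,0,30,0,0,-2,0,30,0,0,-3,0,30]

```text
time_s: 45.9
tool_pos: [0.4435, -0.1384, 0.1711]
tool_rot: [180.0, 0.0, 86.6]
force: [0.1, -0.5, 0.1]
grip_width: 0.0299
grasp_force: 0.0
```

```bash
python3 -c "
from h import *
plan((.4765,.005,.18,89),(.4765,.005,.094,89))"
```

```text
t45.9 at [ 0.4435 -0.1384  0.1711] [180.    0.   86.6] F [ 0.1 -0.5  0.1] w 29.9 g 0.0 q7 8.0
   3.628 0.608 -0.221 -0.242 rows 2.5 -> [0.476 0.005 0.18 ] 89.0
   -0.0 -0.0 2.15 -0.0 rows 1.5 -> [0.476 0.005 0.094] 89.0
```

```bash
cat > lid.py <<'E'
from pk import *
def lidz():
    for n in("scene","side"):
        im,d,K,C=cam(n); p=cloud(d,K,C); hs=cv2.cvtColor(im,cv2.COLOR_RGB2HSV)
        l=(p[...,:2]-c)@Rm; g=(hs[...,1]<70)&(hs[...,2]>110)
        for nm,a,b in(("far",.06,.09),("mid",-.03,.03),("front",-.085,-.06),("bar",-.135,-.115)):
            m=(l[...,0]>a)&(l[...,0]<b)&(abs(l[...,1])<.15)&(d>0)&g&(p[...,2]>.05)&(p[...,2]<.2)
            print(n,nm,m.sum(),np.percentile(p[m][:,2],[20,50,80]).round(4) if m.any() else "")
lidz()
E
python3 lid.py
```

```text
scene far 523 [0.0728 0.0753 0.0769]
scene mid 1217 [0.0743 0.0757 0.0771]
scene front 426 [0.0761 0.0777 0.0796]
scene bar 105 [0.0768 0.0795 0.0817]
side far 382 [0.0737 0.0757 0.0777]
side mid 1031 [0.0736 0.0754 0.0772]
side front 400 [0.0746 0.0774 0.0793]
side bar 114 [0.077  0.0796 0.0812]
```

Request:
drive_tool:
  moves: [3.63,0.61,-0.22,-0.24,45,3.63,0.61,-0.22,-0.24,45,3.63,0.61,-0.22,-0.24,45,3.63,0.61,-0.22,-0.24,45]

```text
time_s: 46.5
tool_pos: [0.4763, 0.0073, 0.1773]
tool_rot: [-179.9, 0.1, 89.2]
force: [-0.4, -0.1, -0.1]
grip_width: 0.0446
grasp_force: 0.0
```

```bash
python3 -c "
from h import *
env.read_camera('side'); env.read_camera('side')
plan((.4765,.005,.094,89))"
```

```text
t46.6 at [0.476  0.0045 0.1775] [-1.799e+02  1.000e-01  8.900e+01] F [ 0.5  0.3 -0.5] w 44.9 g 0.0 q7 -6.0
   0.012 0.012 2.087 -0.003 rows 1.4 -> [0.476 0.005 0.094] 89.0
```

Run:
```python
import h
def cam(n):
    s=__import__('numpy').load(n+".npz"); return s["im"],s["d"],s["K"],s["C"]
h.cam=cam
import lid
```

```text
scene far 510 [0.0726 0.0752 0.0768]
scene mid 1208 [0.0729 0.0743 0.0756]
scene front 437 [0.0738 0.0755 0.0772]
scene bar 108 [0.0739 0.0764 0.0781]
side far 391 [0.0734 0.0752 0.0773]
side mid 729 [0.0724 0.0743 0.0761]
side front 480 [0.0724 0.0753 0.0773]
side bar 112 [0.0745 0.077  0.0787]
```

The lid is about 2–3 mm ajar at the bar compared with the start, so I'll press it down with closed fingertips.

Request:
drive_tool:
  moves: [-3.55,-0.87,0.5,0,0,-3.55,-0.87,0.5,0,0,-3.55,-0.87,0.5,0,0,-3.55,-0.87,1.5,0,0,-3.55,-0.87,1.9,0,0]

```text
time_s: 47.22
tool_pos: [0.4371, -0.1368, 0.1003]
tool_rot: [-179.8, -0.0, 88.8]
force: [-1.3, -0.4, 0.1]
grip_width: 0.0043
grasp_force: 0.0
```

Request:
drive_tool:
  moves: [0,0,0.2,0,0,0,0,0.4,0,0,0,0,0.5,0,0,0,0,0.58,0,0,0,0,0.58,0,0]

```text
time_s: 47.85
tool_pos: [0.4396, -0.1351, 0.0791]
tool_rot: [180.0, -0.0, 89.1]
force: [0.3, -0.4, 0.4]
grip_width: 0.0006
grasp_force: 0.0
```

Request:
drive_tool:
  moves: [0,0.1,0.05,0,0,0,0.1,0.1,0,0,0,0.1,0.13,0,0,0,0.1,0.15,0,0]

```text
time_s: 48.35
tool_pos: [0.4444, -0.1352, 0.0756]
tool_rot: [179.9, -0.1, 89.0]
force: [-7.9, 2.0, 27.3]
grip_width: 0.0005
grasp_force: 13.2
```

Request:
drive_tool:
  moves: [0,0,0.03,0,0,0,0,0.06,0,0,0,0,0.06,0,0]

```text
time_s: 48.72
tool_pos: [0.4445, -0.1353, 0.0752]
tool_rot: [180.0, -0.2, 89.0]
force: [-14.0, 3.3, 40.5]
grip_width: 0.0008
grasp_force: 20.2
```

Request:
drive_tool:
  moves: [0,0,-0.8,0,0,0,0,-1.8,0,20,0,0,-2.6,0,45,0,0,-2.6,0,45]

```text
time_s: 49.22
tool_pos: [0.4454, -0.1355, 0.177]
tool_rot: [179.7, -0.0, 89.1]
force: [-0.3, 0.1, -0.2]
grip_width: 0.0229
grasp_force: 0.0
```

```bash
python3 lid.py; python3 -c "
from h import *
plan((.4765,.005,.18,89))"
```

```text
scene far 514 [0.0725 0.0752 0.0768]
scene mid 1189 [0.073  0.0743 0.0756]
scene front 429 [0.0738 0.0754 0.0771]
scene bar 106 [0.073  0.0764 0.078 ]
side far 390 [0.0733 0.0752 0.077 ]
side mid 1089 [0.0724 0.0741 0.0761]
side front 405 [0.0714 0.0747 0.0767]
side bar 114 [0.0748 0.0769 0.0785]
t49.3 at [ 0.4433 -0.1351  0.1742] [180.   -0.   89.1] F [-0.3  0.1  0.9] w 30.8 g 0.0 q7 10.0
   3.515 0.773 -0.145 0.006 rows 2.5 -> [0.476 0.005 0.18 ] 89.0
```

The lid is back to its initial heights. Now the latch.

Request:
drive_tool:
  moves: [3.51,0.77,-0.1,0,45,3.51,0.77,-0.1,0,45,3.51,0.77,-0.1,0,45,3.51,0.77,-0.1,0,45]

```text
time_s: 49.82
tool_pos: [0.4758, 0.0053, 0.1772]
tool_rot: [-179.9, 0.1, 89.2]
force: [-0.0, -0.6, -0.6]
grip_width: 0.0445
grasp_force: 0.0
```

```bash
python3 -c "
from h import *
env.read_camera('side'); env.read_camera('side')
plan((.4765,.005,.094,89))"
```

```text
t49.9 at [0.4759 0.0027 0.1777] [-1.799e+02  1.000e-01  8.890e+01] F [-0.3 -0.6  0.6] w 45.0 g 0.0 q7 -5.0
   0.057 0.015 2.093 -0.007 rows 1.4 -> [0.476 0.005 0.094] 89.0
```

Request:
drive_tool:
  moves: [0.06,0,0.7,0,45,0.06,0,1.4,0,45,0.06,0,2.0,0,45,0.06,0,2.09,0,45,0.06,0,2.09,0,45]

```text
time_s: 50.55
tool_pos: [0.4767, 0.0059, 0.0954]
tool_rot: [180.0, 0.0, 88.9]
force: [0.4, 0.7, -1.0]
grip_width: 0.045
grasp_force: 0.0
```

Request:
drive_tool:
  moves: [0,0,0,0,5,0,0,0,0,5,0,0,0,0,5,0,0,0,0,5]
  squeeze: 30

```text
time_s: 51.05
tool_pos: [0.4753, 0.0072, 0.0951]
tool_rot: [-179.8, -0.0, 89.0]
force: [-2.5, -0.2, 4.9]
grip_width: 0.014
grasp_force: 29.9
```

Request:
drive_tool:
  moves: [0,0,0,1,5,0,0,0,2,5,0,0,0,3,5,0,0,0,4,5,0,0,0,4.7,5]

```text
time_s: 51.68
tool_pos: [0.4769, 0.0063, 0.0951]
tool_rot: [179.9, 0.0, 41.8]
force: [1.3, -2.3, 0.4]
grip_width: 0.0136
grasp_force: 30.0
```

Request:
drive_tool:
  moves: [0,0,0,1,5,0,0,0,2,5,0,0,0,3,5,0,0,0,4,5,0,0,0,4.7,5]

```text
time_s: 52.3
tool_pos: [0.4776, 0.0046, 0.0952]
tool_rot: [179.8, -0.2, -5.2]
force: [3.5, -5.2, -2.1]
grip_width: 0.0136
grasp_force: 30.0
```

Request:
drive_tool:
  moves: [0,0,0,0.1,5,0,0,0,0.2,5]

```text
time_s: 52.55
tool_pos: [0.4777, 0.0046, 0.0952]
tool_rot: [179.8, -0.2, -6.9]
force: [3.5, -6.0, -0.5]
grip_width: 0.0143
grasp_force: 30.0
```

Request:
drive_tool:
  moves: [0,0,0,0,45,0,0,0,0,45,0,0,-1.2,0,45,0,0,-2.4,0,45,0,0,-3.6,0,45]

```text
time_s: 53.18
tool_pos: [0.4761, 0.0075, 0.2405]
tool_rot: [-180.0, 0.0, -6.9]
force: [0.6, -0.4, 0.0]
grip_width: 0.044
grasp_force: 0.0
```

```bash
python3 -c "
from h import *
plan((.42,-.31,.33,0))"
```

```text
t53.2 at [0.4761 0.0075 0.2405] [-180.     0.    -6.9] F [ 0.6 -0.4  0. ] w 44.0 g 0.0 q7 -103.0
   -0.219 4.025 -1.119 -0.346 rows 2.9 -> [ 0.448 -0.151  0.285] -3.5
   -0.461 4.004 -1.119 -0.346 rows 2.9 -> [ 0.42 -0.31  0.33] 0.0
```

Request:
drive_tool:
  moves: [-0.22,4.02,-1.12,-0.35,45,-0.22,4.02,-1.12,-0.35,45,-0.22,4.02,-1.12,-0.35,45,-0.22,4.02,-1.12,-0.35,45]

```text
time_s: 53.68
tool_pos: [0.4479, -0.155, 0.285]
tool_rot: [-180.0, -0.1, -3.8]
force: [0.6, -0.1, 0.1]
grip_width: 0.0451
grasp_force: 0.0
```

Request:
drive_tool:
  moves: [-0.46,4.0,-1.12,-0.35,45,-0.46,4.0,-1.12,-0.35,45,-0.46,4.0,-1.12,-0.35,45,-0.46,4.0,-1.12,-0.35,45]

```text
time_s: 54.18
tool_pos: [0.4196, -0.3125, 0.3291]
tool_rot: [179.9, -0.0, -0.2]
force: [0.4, 0.3, 0.1]
grip_width: 0.0452
grasp_force: 0.0
```

```bash
python3 -c "
from h import *
env.read_camera('side'); plan()
im,d,K,C=cam('wrist'); save('s1',im); np.savez('s1',im=im,d=d,K=K,C=C)"
```

```text
t54.2 at [ 0.4205 -0.3099  0.3283] [-180.    0.   -0.] F [ 0.3  0.9 -1.2] w 45.1 g 0.0 q7 -56.0
```

View pics/s1.png

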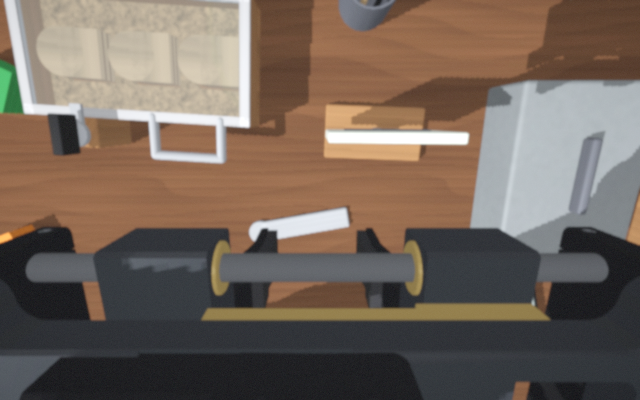

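Wrist view: the lid is shut, with the latch grip at (65,133) and its tongue at (79,110) over the frame. The sign's top edge runs from (327,137) to (468,138) and its base is at (375,132). A grey box sits to the right from u≈475. I'll measure the sign.

```bash
cat > sg.py <<'E'
from h import *
def sign(tag):
    s=np.load(tag+".npz"); im,K,C,d=s["im"],s["K"],s["C"],s["d"]; p=cloud(d,K,C); hs=cv2.cvtColor(im,cv2.COLOR_RGB2HSV)
    m=((np.abs(p[...,2]-.16)<.008)&(hs[...,1]<60)&(hs[...,2]>150)).astype(np.uint8); m[228:]=0
    n,lab,st,_=cv2.connectedComponentsWithStats(m); i=1+np.argmax(st[1:,4])
    cs=max(cv2.findContours((lab==i).astype(np.uint8),0,1)[0],key=cv2.contourArea)[:,0]
    w=(ray(cs,.16,K,C)[:,:2]*1000).astype(np.float32); print("top",st[i],cv2.minAreaRect(w))
    pts=(ray(np.argwhere(lab==i)[:,::-1],.16,K,C)[:,:2]); f=cv2.fitLine(pts.astype(np.float32),cv2.DIST_L2,0,.001,.001).ravel(); print(" line dir",np.degrees(np.arctan2(f[1],f[0])).round(2),"c",f[2:].round(4))
    b=((np.abs(p[...,2]-.014)<.006)&(hs[...,0]<25)&(hs[...,1]>60)&(hs[...,2]>120)).astype(np.uint8); b[228:]=0
    n,lab,st,_=cv2.connectedComponentsWithStats(cv2.morphologyEx(b,cv2.MORPH_OPEN,np.ones((3,3))))
    for i in range(1,n):
        if st[i,4]<400: continue
        cs=np.argwhere(lab==i)[:,::-1]; w=(ray(cs,.014,K,C)[:,:2]*1000).astype(np.float32); print("base",st[i],cv2.minAreaRect(w))
    return p
if __name__=="__main__":
    import sys; p=sign(sys.argv[1])
    if sys.argv[1]=="s1": print("box",p[150,490].round(3),p[100,500].round(3),p[200,480].round(3),"sign back",[p[v,375].round(3) for v in(110,125,130,145,152)])
E
python3 sg.py s1
```

```text
top [ 329  132  140   13 1617] ((473.6307373046875, -398.67132568359375), (148.7755126953125, 12.064247131347656), 89.39320373535156)
 line dir 89.42 c [ 0.4736 -0.3983]
base [ 326  105   99   25 2184] ((497.2711181640625, -399.6027526855469), (148.7017364501953, 33.943885803222656), 89.22930145263672)
base [ 325  142   96   19 1453] ((445.7141418457031, -397.90850830078125), (148.2806854248047, 24.527259826660156), 88.16415405273438)
box [ 0.45  -0.571  0.032] [ 0.52  -0.571  0.039] [ 0.37  -0.571  0.024] sign back [array([ 0.508, -0.399,  0.013]), array([ 0.486, -0.4  ,  0.013]), array([ 0.481, -0.383,  0.11 ]), array([ 0.456, -0.402,  0.014]), array([ 0.445, -0.402,  0.014])]
```

Run:
```python
from h import *
s=np.load("s1.npz"); im,K,C,d=s["im"],s["K"],s["C"],s["d"]; hs=cv2.cvtColor(im,cv2.COLOR_RGB2HSV).astype(float)
g=hs[...,2]
# base long edges: strongest vertical gradient of brightness near rows 105 and 160
for lo,hi,sg in((97,113,1),(152,170,-1)):
    pts=[]
    for u in range(332,420):
        col=np.diff(cv2.GaussianBlur(g,(3,3),0)[lo:hi,u])*sg; k=np.argmax(col)
        if 0<k<len(col)-1:
            a,b,c=col[k-1:k+2]; k=k+.5*(a-c)/(a-2*b+c+1e-9)
        pts.append((u,lo+k+.5))
    w=ray(np.array(pts),.014 if sg>0 else .0,K,C)[:,:2].astype(np.float32)
    f=cv2.fitLine(w,cv2.DIST_HUBER,0,.0005,.001).ravel(); print(np.degrees(np.arctan2(f[1],f[0])),f[2:], np.std(np.cross(w-f[2:],f[:2])))
plan((.4736,-.3985,.24,-90.6),(.4736,-.3985,.138,-90.6))
```

```text
88.10855 [ 0.51380455 -0.39969388] 0.00011755836
87.80412 [ 0.43236732 -0.4034164 ] 0.0014000657
t54.3 at [ 0.421  -0.3084  0.3279] [-1.799e+02  0.000e+00  1.000e-01] F [-0.2 -0.1  0. ] w 45.3 g 0.0 q7 -56.0
   0.654 1.127 1.099 4.537 rows 4.5 -> [ 0.447 -0.353  0.284] -45.2
   1.262 0.326 1.099 4.537 rows 4.5 -> [ 0.474 -0.398  0.24 ] -90.6
   0.0 -0.0 2.55 -0.0 rows 1.8 -> [ 0.474 -0.398  0.138] -90.6<stdin>:13: DeprecationWarning: Arrays of 2-dimensional vectors are deprecated. Use arrays of 3-dimensional vectors instead. (deprecated in NumPy 2.0)
```

Request:
drive_tool:
  moves: [0.65,1.13,1.1,4.54,45,0.65,1.13,1.1,4.54,45,0.65,1.13,1.1,4.54,45,0.65,1.13,1.1,4.54,45,0.65,1.13,1.1,4.54,45]

```text
time_s: 54.9
tool_pos: [0.4478, -0.3522, 0.2831]
tool_rot: [-180.0, 0.2, -45.3]
force: [-0.4, -1.1, 0.2]
grip_width: 0.045
grasp_force: 0.0
```

Request:
drive_tool:
  moves: [1.26,0.33,1.1,4.54,45,1.26,0.33,1.1,4.54,45,1.26,0.33,1.1,4.54,45,1.26,0.33,1.1,4.54,45,1.26,0.33,1.1,4.54,45]

```text
time_s: 55.52
tool_pos: [0.474, -0.3973, 0.2387]
tool_rot: [179.9, 0.2, -90.7]
force: [0.7, 0.2, 0.3]
grip_width: 0.0446
grasp_force: 0.0
```

```bash
python3 -c "
from h import *
env.read_camera('side'); env.read_camera('side')
plan((.4736,-.3985,.14,-90.6))"
```

```text
t55.6 at [ 0.4739 -0.3976  0.239 ] [180.    0.2 -90.5] F [-0.4  0.6 -0.2] w 44.8 g 0.0 q7 -124.0
   0.024 0.007 2.475 0.005 rows 1.7 -> [ 0.474 -0.398  0.14 ] -90.6
```

Request:
drive_tool:
  moves: [0.02,0,0.8,0,45,0.02,0,1.6,0,45,0.02,0,2.3,0,45,0.02,0,2.48,0,45,0.02,0,2.48,0,45]

```text
time_s: 56.25
tool_pos: [0.4729, -0.4004, 0.1412]
tool_rot: [180.0, 0.0, -90.7]
force: [-0.3, 0.5, -0.6]
grip_width: 0.0449
grasp_force: 0.0
```

Request:
drive_tool:
  moves: [0,0,0,0,5,0,0,0,0,5,0,0,0,0,5,0,0,0,0,5]
  squeeze: 25

```text
time_s: 56.75
tool_pos: [0.4725, -0.4013, 0.1416]
tool_rot: [-180.0, -0.0, -90.7]
force: [-0.3, -0.2, -0.3]
grip_width: 0.0128
grasp_force: 0.8
```

Request:
drive_tool:
  moves: [0,0,0,-1,5,0,0,0,-2,5,0,0,0,-3,5,0,0,0,-4,5,0,0,0,-4.5,5]

```text
time_s: 57.38
tool_pos: [0.4752, -0.4004, 0.1416]
tool_rot: [-179.8, -0.2, -45.5]
force: [5.9, 0.2, -2.3]
grip_width: 0.0119
grasp_force: 25.0
```

Request:
drive_tool:
  moves: [0,0,0,-1,5,0,0,0,-2,5,0,0,0,-3,5,0,0,0,-4,5,0,0,0,-4.5,5]

```text
time_s: 58.0
tool_pos: [0.4762, -0.3982, 0.1416]
tool_rot: [-179.8, -0.3, -0.4]
force: [5.7, 5.4, -0.1]
grip_width: 0.0117
grasp_force: 25.0
```

Request:
drive_tool:
  moves: [0,0,0,-1,5,0,0,0,-2,5,0,0,0,-3,5,0,0,0,-4,5,0,0,0,-4.5,5]

```text
time_s: 58.62
tool_pos: [0.4753, -0.3959, 0.1415]
tool_rot: [-179.8, -0.4, 44.7]
force: [1.3, 9.6, 4.1]
grip_width: 0.0118
grasp_force: 25.0
```

Request:
drive_tool:
  moves: [0,0,0,-1,5,0,0,0,-2,5,0,0,0,-3,5,0,0,0,-4,5,0,0,0,-4.35,5]

```text
time_s: 59.25
tool_pos: [0.4732, -0.395, 0.1414]
tool_rot: [-179.9, -0.6, 88.1]
force: [-3.0, 13.1, 9.2]
grip_width: 0.0117
grasp_force: 25.0
```

Request:
drive_tool:
  moves: [0,0,0,0,5,0,0,0,0,5]

```text
time_s: 59.5
tool_pos: [0.4732, -0.395, 0.1415]
tool_rot: [-179.9, -0.6, 87.9]
force: [-2.3, 13.8, 9.2]
grip_width: 0.0118
grasp_force: 25.0
```

Release, rise, go to the same viewing pose (yaw 0) and measure.

Request:
drive_tool:
  moves: [0,0,0,0,45,0,0,0,0,45,0,0,-1.2,0,45,0,0,-2.4,0,45,0,0,-3.6,0,45]

```text
time_s: 60.12
tool_pos: [0.4719, -0.402, 0.2868]
tool_rot: [180.0, 0.0, 87.7]
force: [0.7, -0.3, 0.0]
grip_width: 0.0443
grasp_force: 0.0
```

```bash
python3 -c "
from h import *
plan((.42,-.31,.33,0))"
```

```text
t60.1 at [ 0.4719 -0.402   0.2868] [180.    0.   87.7] F [ 0.7 -0.3  0. ] w 44.3 g 0.0 q7 42.0
   1.122 -0.695 -0.54 4.384 rows 4.4 -> [ 0.446 -0.356  0.308] 43.8
   0.328 -1.278 -0.54 4.384 rows 4.4 -> [ 0.42 -0.31  0.33] 0.0
```

Request:
drive_tool:
  moves: [1.12,-0.7,-0.54,4.38,45,1.12,-0.7,-0.54,4.38,45,1.12,-0.7,-0.54,4.38,45,1.12,-0.7,-0.54,4.38,45,1.12,-0.7,-0.54,4.38,45]

```text
time_s: 60.75
tool_pos: [0.4459, -0.3559, 0.307]
tool_rot: [180.0, 0.0, 44.0]
force: [0.4, -0.6, -1.2]
grip_width: 0.0449
grasp_force: 0.0
```

Request:
drive_tool:
  moves: [0.33,-1.28,-0.54,4.38,45,0.33,-1.28,-0.54,4.38,45,0.33,-1.28,-0.54,4.38,45,0.33,-1.28,-0.54,4.38,45,0.33,-1.28,-0.54,4.38,45]

```text
time_s: 61.38
tool_pos: [0.42, -0.3097, 0.3286]
tool_rot: [180.0, -0.0, 0.3]
force: [0.9, 0.5, 0.2]
grip_width: 0.0451
grasp_force: 0.0
```

```bash
python3 -c "
from h import *
env.read_camera('side'); plan()
im,d,K,C=cam('wrist'); save('s2',im); np.savez('s2',im=im,d=d,K=K,C=C)"; python3 sg.py s2
python3 - <<'E'
from h import *
im,d,K,C=cam('scene'); a=cv2.resize(im[150:330,180:380],None,fx=2.4,fy=2.4,interpolation=cv2.INTER_CUBIC)
im2=np.load('s2.npz')['im'][:,0:300][80:180]; b=cv2.resize(im2[:,:130],None,fx=2.4,fy=2.4,interpolation=cv2.INTER_CUBIC)
o=np.zeros((a.shape[0],a.shape[1]+b.shape[1],3),np.uint8); o[:,:a.shape[1]]=a; o[:b.shape[0],a.shape[1]:]=b; save('fin',o); print(o.shape)
E
python3 lid.py
```

```text
t61.4 at [ 0.42   -0.3096  0.3285] [180.   -0.    0.3] F [ 0.4 -0.1 -0.5] w 45.1 g 0.0 q7 -56.0
top [ 329  130  140   17 1593] ((473.5613708496094, -398.43548583984375), (149.17271423339844, 12.017610549926758), 87.9935302734375)
 line dir 88.02 c [ 0.4736 -0.3983]
base [ 326  105  100   26 2163] ((496.3073425292969, -399.44415283203125), (149.03785705566406, 33.50337219238281), 87.8299331665039)
base [ 325  138   96   24 1521] ((447.9813232421875, -397.54461669921875), (149.06723022460938, 29.194746017456055), 87.30329895019531)
(432, 792, 3)
scene far 516 [0.0729 0.0753 0.0769]
scene mid 1190 [0.073  0.0743 0.0756]
scene front 443 [0.0739 0.0755 0.0773]
scene bar 107 [0.0733 0.0764 0.0783]
side far 385 [0.0734 0.0752 0.0772]
side mid 692 [0.0721 0.0739 0.076 ]
side front 253 [0.0716 0.0745 0.0765]
side bar 117 [0.0736 0.0767 0.0788]
```

View pics/fin.png

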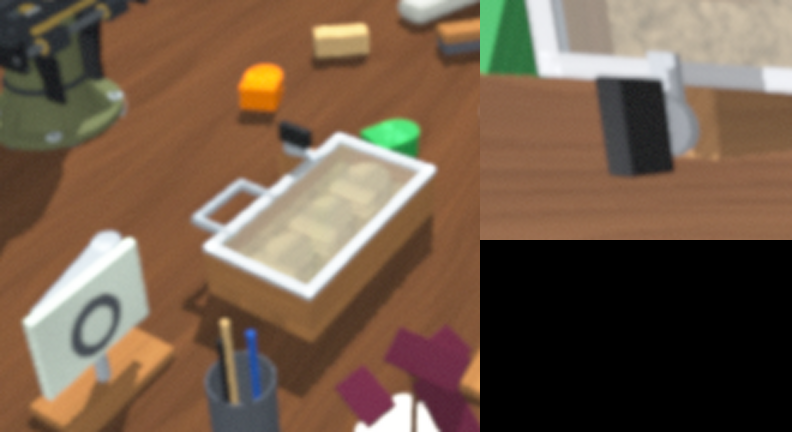

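The final view shows the ring face to the customers at (97,325), square to its base (88.0° against 88.1°). The lid is shut over three heels and the latch tongue is over the frame at (665,70). Handing in.

```bash
python3 -c "
from cell import env
print(env.sign_off())"
```

```text
the job is handed in; nothing more can be done
None
```

The job is done and handed in: all three wooden heel blocks sit flat in their pockets, the lid is shut and latched, and the sign's ring face is square to the customers' side.

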